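Load the frame press and find the key for its clamp nut

TASK

Get the little frame press ready for gluing: first lay the small pebble-picture frame face up, flat and centred on the press's narrow sloping bed with one short edge down at the stop lip, and let go of it. Then find by trying which of the three box-spanner keys fits the middle clamp nut, the one on the red square: put that key fully down over the nut inside its collar and finish still holding it there, with the other two keys standing upright over posts of the rack and the other things on the table left alone.

Things in the scene. Friction and masses are not known exactly. Their poses are not given: they have to be found in the camera images.
- frame: small picture frame of pale wood, flat pebbles on white card, 80 (x) x 60 (y) x 18 (z) mm, lying face up on the table to the left of the press. 0.08-0.17 kg. Origin: centre of its underside; x along the long side, z up out of the picture. Either short edge may go to the lip
- press: the frame press, fixed, no part of it moves: plywood base 180 (x) x 200 (y) x 18 mm, turned up to 0.25 rad. Origin: centre of its underside. The sloping bed runs along its +y side; along its -y side a grey bar, top 58 mm above the table, carries a row of three brass nuts, each in a round dark collar, 58 mm apart along x; the middle one sits on a red square. None rises over 75 mm
- press_bed (a point): centre of the top face of the press's sloping bed, a bare wooden strip 100 mm long (x, up the slope, away from the robot) and only 36 mm wide (y): the frame overhangs both sides. z square to the bed, tilted 0.26 rad to the robot. 78 mm above the table. The stop lip at the low end rises 10 mm over the bed, inner face at x = -47 mm; the frame's centre belongs at x = -7 to +3 mm
- press_nut (a point): on the axis of the middle nut, at its collar's floor, 58 mm above the table, where the key's bottom comes when fully down. z up; x through a corner of the nut's hexagon (a key with its x turned by any multiple of 60 degrees from it lines up). The nut stands 14 mm tall, top edge bevelled 2 mm; the collar wall 8 mm. Its size is not told (see press_nut_top)
- press_nut_top (a point): centre of the middle nut's top, 14 mm above press_nut. The nut is 13 mm across flats in a collar 28 mm wide inside, 20 in 36, or 27 in 44; which one changes from start to start: try. A too small key stops on the nut, 14 mm short; a too big one on the collar's rim, 8 mm short; the right one (opening 2 mm wider than its nut) goes fully down. The outer nuts have the other two sizes
- key_small: the small box-spanner key: hexagonal steel tube, opening 15 mm across flats, 28 mm deep from below, 21 mm outside; above it, from 36 to 116 mm up, a red handle 20 x 20 mm. 0.13-0.25 kg. Origin: centre of the bottom end; z up; x, y square to the handle's sides; x also through a corner of the hexagon. Starts over one of the rack posts (which varies), turned up to 0.35 rad from the rack
- key_medium: the medium box-spanner key: hexagonal steel tube, opening 22 mm across flats, 28 mm deep from below, 28 mm outside; above it, from 36 to 116 mm up, a yellow handle 20 x 20 mm. 0.13-0.25 kg. Origin: centre of the bottom end; z up; x, y square to the handle's sides; x also through a corner of the hexagon. Starts over one of the rack posts (which varies), turned up to 0.35 rad from the rack
- key_large: the large box-spanner key: hexagonal steel tube, opening 29 mm across flats, 28 mm deep from below, 35 mm outside; above it, from 36 to 116 mm up, a blue handle 20 x 20 mm. 0.13-0.25 kg. Origin: centre of the bottom end; z up; x, y square to the handle's sides; x also through a corner of the hexagon. Starts over one of the rack posts (which varies), turned up to 0.35 rad from the rack
- post_1 (a point): foot of rack post 1 (the -y end) on the rack's top face, 20 mm above the table: a vertical steel pin 8 mm thick, 20 mm tall. The rack is a fixed grey bar 56 x 200 x 20 mm to the robot's right, its three posts 68 mm apart along the point's y; z up. A key stands over a post with its bottom on the rack's top face
- post_2 (a point): foot of rack post 2 (the middle) on the rack's top face, 20 mm above the table: a vertical steel pin 8 mm thick, 20 mm tall. The rack is a fixed grey bar 56 x 200 x 20 mm to the robot's right, its three posts 68 mm apart along the point's y; z up. A key stands over a post with its bottom on the rack's top face
- post_3 (a point): foot of rack post 3 (the +y end) on the rack's top face, 20 mm above the table: a vertical steel pin 8 mm thick, 20 mm tall. The rack is a fixed grey bar 56 x 200 x 20 mm to the robot's right, its three posts 68 mm apart along the point's y; z up. A key stands over a post with its bottom on the rack's top face
- pebble_grey: grey pebble, 44 mm across, 16 mm high, on the table; bystander; origin under its centre
- pebble_white: white pebble, 40 mm across, 18 mm high; bystander; origin under its centre
- pebble_dark: dark pebble, 36 mm across, 14 mm high; bystander; origin under its centre
- glue_stick: red glue stick with white cap standing upright, 29 mm thick, 90 mm tall; bystander; origin under its centre
- mug: white mug, 76 mm across, 88 mm tall, handle at its +y; bystander; origin under its centre
- jar: glass jar with black lid, 60 mm across, 85 mm tall; bystander; origin under its centre
- wood_strip: strip of wood 28 x 150 x 12 mm lying along its y; bystander; origin under its centre
Mind the look-alikes: they are no part of the job. What is shaped like the key_small but blue or green is not meant.

How it is judged:
By the outcome, as a careful person would: the job done as asked, in the order asked, and still so for the second after the job is handed in, while the arm keeps its last pose, push and grip.
It also fails if it takes over 72 s, if anything falls off the work surface, if the arm or the gripper's body presses on something with over 40 N, if the wrist force passes 120 N, or if a joint passes its speed limit or range.

ROBOT

A 6-joint arm with a two-finger parallel gripper is mounted at the origin on the work surface. World frame = base frame: x ahead of the robot, y to its left, z up, the work surface at z = 0. Lengths are in m, angles in degrees, forces in N, time in s.
With the tool pointing down it reaches from about 0.35 to 0.925 m from the base axis. Payload 6.4 kg.
Tool frame: the origin (TCP) lies at the very end of the fingers, on their centre line; the grasp point (between the pads) lies 19 mm behind it (r.pinch_z is the distance from the TCP to the grasp point, in m); z points along the fingers, y is the direction in which the jaws open and shut (so a half turn about z gives the same grasp; the last joint's range is limited). The gripper opens to 94 mm and grips with 3 to 60 N. Pads are 16 mm wide; open, the fingers measure 119 mm over their backs; the gripper's body (75 mm by 177 mm) begins 78 mm behind the grasp point.
Start: joints at [59.926, 14.043, 89.255, -0, 76.702, -9.975], TCP at [0.223, 0.61, 0.205] pointing down, gripper open.
Joint ranges: [-179.41, 179.41], [-58.25, 129.5], [7.25, 145.43], [-54.29, 234.29], [11.92, 165.04], [-157.13, 157.13]. Speed limits (degrees/s): [147.25, 147.25, 180, 180, 180, 180].

INTERFACE

Orientations are given as a 3x3 rotation matrix whose columns are the frame's x, y, z axes.
In Python, from workcell import r gives the robot as it stands. The module is installed in compiled form; this text tells all that it offers.
- The arm moves only by the tool drive_tool, never from a script. Its argument "targets" is a list that holds one entry, the list of rows, each a list of 5 numbers: the shift along the tool's x, y, z in mm, then the turn about the tool's z in degrees, then the finger opening in mm, from 0 to 94. In form: [[[tx, ty, tz, yaw, grip], ...]]. A call has 1 to 8 rows; each row shifts and turns the commanded pose from where the row before left it, along the tool's axes as they then stand; what a row does not reach is not made up. A row lasts 1/12 s, in which the tool goes at most 41.7 mm and 7.16 degrees, less where a joint would pass 70% of its speed; a pose out of reach is approached as far as the arm can. A call is refused whole if a number of a shift passes 41.7 or a number of a turn 7.16, either way. A call with a gripper value outside its range is refused whole. The fingers move at their own pace and stop on an object; "grip_force" is the grip in N (left out, the last holds). Time passes only in rows, so rows that do not move let the fingers close. It gives the time, the measured TCP pose, the force and the opening at its end, in the units of the state.
- r.sense(): the state, without advancing time (a new reading comes with each control period).
- r.read_camera(name): name is "scene" or "top" or "wrist"; returns a dict with "color" (400x640x3 uint8, red, green, blue), "depth" (400x640 float32, m along the optical axis (not along the pixel's ray), 0 where there is no reading), "fx", "fy", "cx", "cy" (pixels), "R" (3x3) and "t" (3): a world point X has camera coordinates R X + t; the wrist camera has in their place "T_tool_cam" (4x4, takes a point from camera to tool coordinates, whose origin is the TCP and whose axes are the flange's). Camera axes: x right, y down, z forward; pixel columns grow to the right and rows downward; lengths in m; the calibration is good to about 2 mm. A picture is of the moment at which its call begins: read the wrist's pose just before it.
- r.close_job(): hands the job in, once; it reports no verdict.
The state is a dict: "time": time; "joints": joint angles; "dq": joint speeds; "effort": joint torques, N m; "tcp_pos": TCP position; "ee_rot": TCP orientation; "wrist_force": force on the tool from outside, world axes, zero at the start; "ft_torque": the same for the moment, N m; "width": finger opening in m.
Only numpy, scipy, OpenCV 4.12 (cv2) and the standard library are available. Lean on these libraries where they do the work, as an engineer would, in place of code of your own. Each camera call takes 0.05 s, during which the arm holds its last target.

## Working session

There is one attempt and no reset: what is moved stays moved. The work goes in short steps, Python scripts to look and compute and a tool call to move; the robot and the scene stay as the last step left them, time stands still between calls to the robot, and variables do not carry over. Pictures are saved under pics/ and viewed, and the job is handed in when it is done.

Besides the shell and the picture viewer there is one more tool, called by a JSON object that holds its "api" and its "payload". drive_tool: Moves the arm, as the interface text tells. Its arguments: {"type":"object","properties":{"targets":{"type":"array"},"grip_force":{"type":"number"}},"required":["targets"]}

```bash
mkdir -p pics; ls
cat > h.py <<'E'
from workcell import r
import numpy as np, cv2
def snap(n,save=None):
    s=r.sense(); c=r.read_camera(n)
    if n=='wrist':
        T=np.eye(4);T[:3,:3]=np.array(s['ee_rot']);T[:3,3]=s['tcp_pos']
        M=T@np.array(c['T_tool_cam']); c['Rw']=M[:3,:3];c['tw']=M[:3,3]
    else:
        R=np.array(c['R']);c['Rw']=R.T;c['tw']=-R.T@np.array(c['t'])
    if save: cv2.imwrite(f'pics/{save}.png',c['color'][:,:,::-1])
    np.savez(f'/tmp/{n}.npz',**{k:v for k,v in c.items()})
    return c
def pt(c,u,v,z=None):
    """world pt at pixel; z None-> depth"""
    d=np.array([(u-c['cx'])/c['fx'],(v-c['cy'])/c['fy'],1.])
    if z is None:
        w=c['depth'][int(v)-1:int(v)+2,int(u)-1:int(u)+2]; w=w[w>0]
        return c['Rw']@(d*np.median(w))+c['tw']
    g=c['Rw']@d; return c['tw']+g*(z-c['tw'][2])/g[2]
def crop(c,u0,v0,u1,v1,k,save):
    cv2.imwrite(f'pics/{save}.png',cv2.resize(c['color'][v0:v1,u0:u1,::-1],None,fx=k,fy=k,interpolation=cv2.INTER_CUBIC))
E
python3 - <<'E'
from h import *
print(r.sense(),r.pinch_z)
for n in('scene','top','wrist'):
    c=snap(n,n+'0'); print(n,c['fx'],c['cx'],c['tw'],c['Rw'].round(3).tolist())
E
```

```text
pics
{'time': 0.0, 'joints': array([ 5.99250722e+01,  1.40845867e+01,  8.93243806e+01, -2.49114387e-03,
        7.67010593e+01, -9.97577063e+00]), 'dq': array([-0.0897652 ,  0.08024688,  0.04064252,  0.0427494 ,  0.01481515,
       -0.03224774]), 'effort': array([ 9.02754055e-04, -4.15832198e+01, -3.14607990e+01,  6.85179932e-02,
        3.31443257e-02, -1.35368200e-04]), 'tcp_pos': array([0.22307595, 0.60988222, 0.20434512]), 'ee_rot': array([[-9.39102624e-01,  3.43635570e-01, -9.25720190e-04],
       [ 3.43636694e-01,  9.39101161e-01, -1.68299718e-03],
       [ 2.91007210e-04, -1.89861849e-03, -9.99998155e-01]]), 'wrist_force': array([-0.39630496,  0.3341544 , -0.48128392]), 'ft_torque': array([-0.02482429, -0.0187958 ,  0.02066225]), 'width': 0.09375461850624188} 0.0188
scene 458.22180673309316 321.44831352682843 [1.03315463 0.50778248 0.77986511] [[-0.725, 0.489, -0.484], [0.688, 0.497, -0.529], [-0.018, -0.717, -0.697]]
top 432.04847403804587 318.2218232936532 [ 0.40801613 -0.01576714  1.00673987] [[0.005, -0.986, 0.167], [-1.0, -0.007, -0.007], [0.008, -0.167, -0.986]]
wrist 328.57586534797997 319.4165321196308 [0.14356398 0.63957005 0.3844032 ] [[0.343, 0.9, 0.269], [0.939, -0.329, -0.1], [-0.001, 0.287, -0.958]]
```

View pics/top0.png

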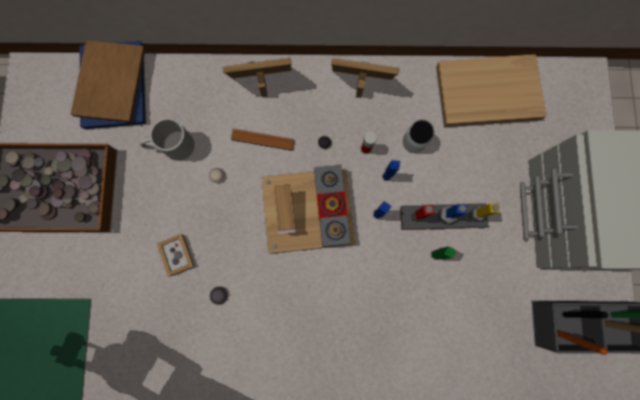

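View pics/scene0.png

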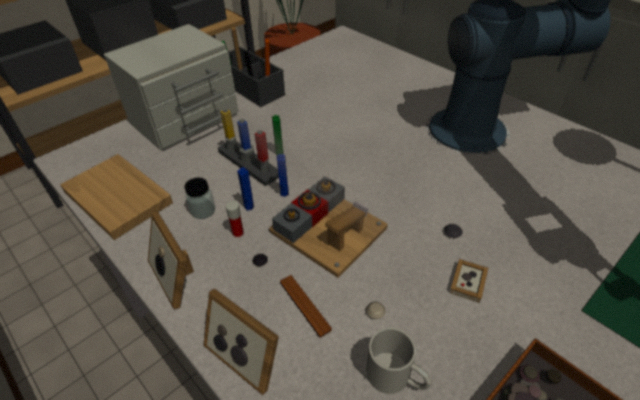

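View pics/wrist0.png

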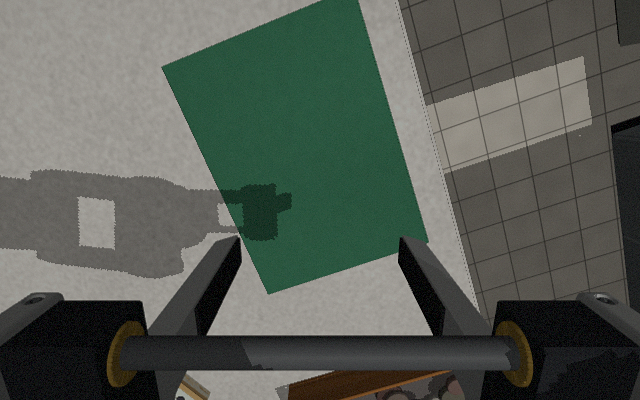

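Run:
```python
from h import *
c=snap('top')
crop(c,145,220,245,310,7,'t_frame');crop(c,250,155,360,260,6,'t_press');crop(c,370,150,510,270,5,'t_rack')
for n,(u,v) in dict(frame=(175,255),bar=(332,192),bed=(283,205),pd=(218,295),kr=(427,212),kb=(460,210),ky=(490,209)).items(): print(n,pt(c,u,v).round(4))
```

```text
frame [0.4484 0.3029 0.0144]
bar [ 0.5881 -0.0527  0.0596]
bed [0.5548 0.0545 0.0801]
pd [0.3599 0.2009 0.0163]
kr [ 0.5332 -0.2431  0.1372]
kb [ 0.5376 -0.3104  0.138 ]
ky [ 0.5405 -0.3729  0.1355]
```

View pics/t_frame.png

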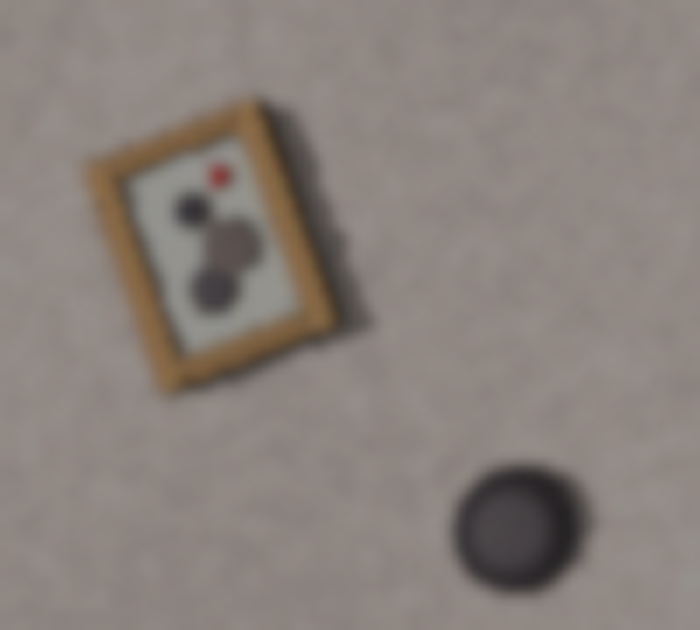

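View pics/t_press.png

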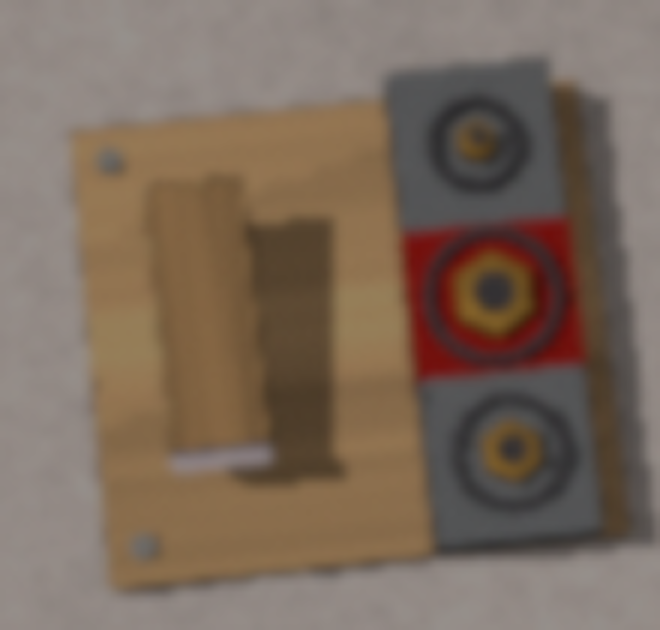

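View pics/t_rack.png

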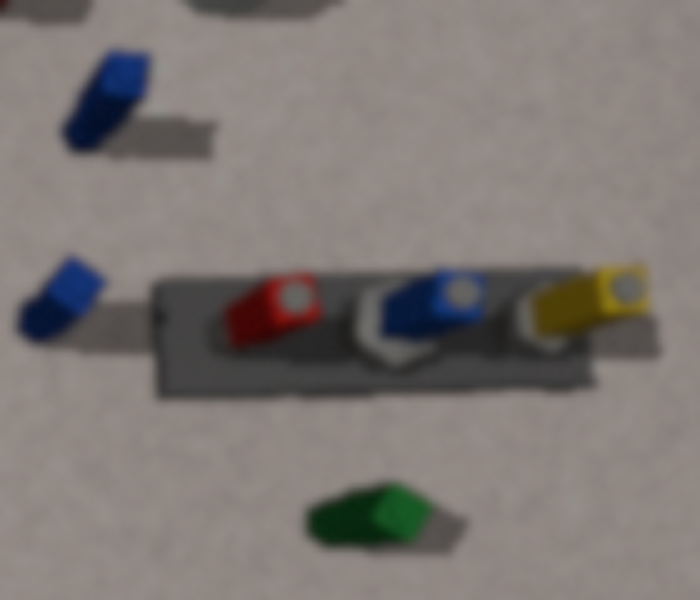

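Run:
```python
from h import *
c=np.load('/tmp/top.npz')
def P(k,u0,v0,l,z):
    q=np.array([pt(c,u0+u/k,v0+v/k,z) for u,v in l]); print((q*1000).round(1).tolist()); return q
q=P(7,145,220,[(90,165),(258,97),(335,325),(165,388)],.018)
print('frame',q.mean(0), np.linalg.norm(np.diff(q,axis=0,append=q[:1]),axis=1),
 [np.degrees(np.arctan2(*(q[b]-q[a])[1::-1])) for a,b in((3,0),(2,1))])
q=P(6,250,155,[(388,75),(548,62),(602,530),(432,548)],.058)
print('bar',q.mean(0),np.linalg.norm(np.diff(q,axis=0,append=q[:1]),axis=1),[np.degrees(np.arctan2(*(q[b]-q[a])[1::-1])) for a,b in((3,0),(2,1))])
P(6,250,155,[(494,290)],.072)
P(6,250,155,[(495,297)],.066) # collar
for u,v in [(150,183),(242,178),(172,452),(270,448),(205,315)]:
    print(pt(c,250+u/6,155+v/6).round(4))
P(6,250,155,[(72,132),(115,588)],.018)
P(5,370,150,[(295,295),(463,292),(627,290)],.136)
q=P(5,370,150,[(152,283),(158,395),(592,385)],.02)
# nut hex enlarge
im=c['color'][175:245,300:360,::-1]
cv2.imwrite('pics/nuts.png',cv2.resize(im,None,fx=9,fy=9,interpolation=cv2.INTER_CUBIC))
```

```text
[[473.8, 342.2, 18.0], [496.3, 289.0, 18.0], [422.8, 259.9, 18.0], [402.5, 313.4, 18.0]]
frame [0.44885269 0.3011226  0.018     ] [0.05776864 0.0789896  0.05716434 0.07691189] [np.float64(22.01376850638555), np.float64(21.57113347624794)]
[[644.4, -13.6, 58.0], [649.8, -73.8, 58.0], [474.2, -92.9, 58.0], [467.2, -30.9, 58.0]]
bar [ 0.55890144 -0.05281779  0.058     ] [0.06045901 0.17672209 0.06246425 0.17797069] [np.float64(5.560266805507868), np.float64(6.208865471222246)]
[[560.4, -52.9, 72.0]]
[[558.8, -53.5, 66.0]]
[0.6099 0.0784 0.0211]
[0.612  0.0428 0.0214]
[0.5054 0.0677 0.0211]
[0.5034 0.0287 0.0589]
[0.5492 0.0518 0.0803]
[[630.6, 109.6, 18.0], [453.9, 88.5, 18.0]]
[[539.6, -247.8, 136.0], [541.3, -316.6, 136.0], [542.5, -383.9, 136.0]]
[[562.3, -212.6, 20.0], [510.3, -214.0, 20.0], [516.2, -414.0, 20.0]]
```

```bash
cat >> h.py <<'E'
def plan(x,y,z,ang,grip,n):
    """mm; ang=world angle deg of tool y (nearest mod 180)"""
    s=r.sense(); R=np.array(s['ee_rot']); p=np.array(s['tcp_pos'])*1000
    a=np.degrees(np.arctan2(R[1,1],R[0,1])); d=(a-ang+90)%180-90
    rows=[];T=np.array([x,y,z],float);Rk=R.copy();pk=p.copy()
    for i in range(n):
        st=Rk.T@((T-pk)/(n-i)); yw=d/(n-i)
        st=st.round(1);yw=round(yw,2);d-=yw
        rows.append([*st.tolist(),yw,grip]);pk=pk+Rk@st
        c,s_=np.cos(np.radians(yw)),np.sin(np.radians(yw));Rk=Rk@np.array([[c,-s_,0],[s_,c,0],[0,0,1]])
    print('from',p.round(1),'ang',a.round(2),'maxrow',np.abs(np.array(rows)).max(0));
    for q in rows: print(q)
E
python3 -c "
from h import *
plan(449,301,200,111.8,84,10)"
```

```text
from [223.2 610.1 204.8] ang 69.9 maxrow [31.8  36.4   0.5   4.19 84.  ]
[-31.8, -21.3, 0.5, np.float64(-4.19), 84]
[-30.2, -23.5, 0.5, np.float64(-4.19), 84]
[-28.4, -25.7, 0.5, np.float64(-4.19), 84]
[-26.4, -27.7, 0.5, np.float64(-4.19), 84]
[-24.4, -29.5, 0.5, np.float64(-4.19), 84]
[-22.1, -31.2, 0.5, np.float64(-4.19), 84]
[-19.8, -32.8, 0.5, np.float64(-4.19), 84]
[-17.3, -34.1, 0.5, np.float64(-4.19), 84]
[-14.8, -35.3, 0.5, np.float64(-4.19), 84]
[-12.2, -36.4, 0.5, np.float64(-4.19), 84]
```

View pics/nuts.png

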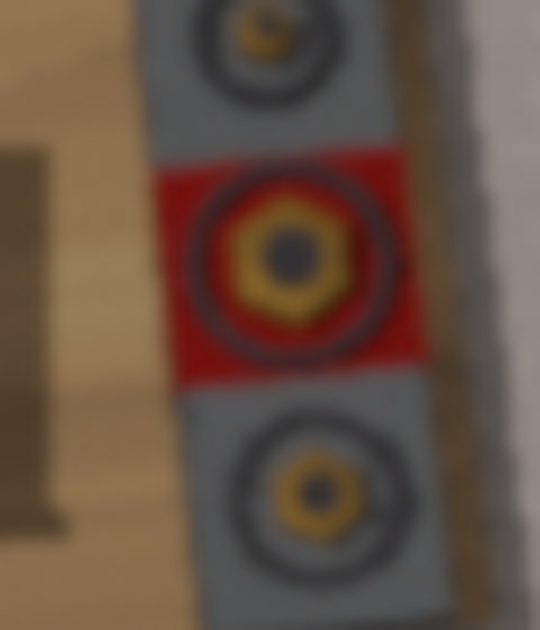

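Candidates in top image:
- **Frame:** the lying one at (175,255). The standing pictures at (258,68) and (365,68) are look-alikes.
- **Keys:** rack keys red (428,209), blue (462,208) and yellow (495,208), all on posts. Loose blue (391,170), blue (382,210) and green (445,253) are look-alikes.

I choose the lying frame and the rack keys. The crops confirm the choice.

{"api": "drive_tool", "payload": {"targets": [[[-31.8, -21.3, 0.5, -4.2, 84], [-30.2, -23.5, 0.5, -4.2, 84], [-28.4, -25.7, 0.5, -4.2, 84], [-26.4, -27.7, 0.5, -4.2, 84], [-24.4, -29.5, 0.5, -4.2, 84], [-22.1, -31.2, 0.5, -4.2, 84], [-19.8, -32.8, 0.5, -4.2, 84], [-17.3, -34.1, 0.5, -4.2, 84]]], "grip_force": 15}}

```text
time: 0.87
tcp_pos: [0.4048, 0.3616, 0.2014]
ee_rot: [[-0.971, -0.237, 0.0], [-0.237, 0.971, 0.0], [-0.0, 0.0, -1.0]]
wrist_force: [0.6, 0.8, -0.4]
width: 0.0843
```

{"api": "drive_tool", "payload": {"targets": [[[-14.8, -35.3, 0.5, -4.2, 84], [-12.2, -36.4, 0.5, -4.2, 84], [0, 0, 0, 0, 84]]]}}

```text
time: 1.12
tcp_pos: [0.4526, 0.2971, 0.2004]
ee_rot: [[-0.929, -0.369, 0.001], [-0.369, 0.929, -0.001], [-0.001, -0.002, -1.0]]
wrist_force: [0.0, 0.2, 0.2]
width: 0.0838
```

Run:
```python
from h import *
c=snap('wrist','w1'); s=r.sense(); print(s['time'],s['tcp_pos'],s['joints'])
```

```text
1.1667 [0.450975   0.29919576 0.20033498] [ 2.15565347e+01 -2.96906743e-01  1.05486893e+02 -5.97349734e-03
  7.48190726e+01 -9.00356016e+01]
```

View pics/w1.png

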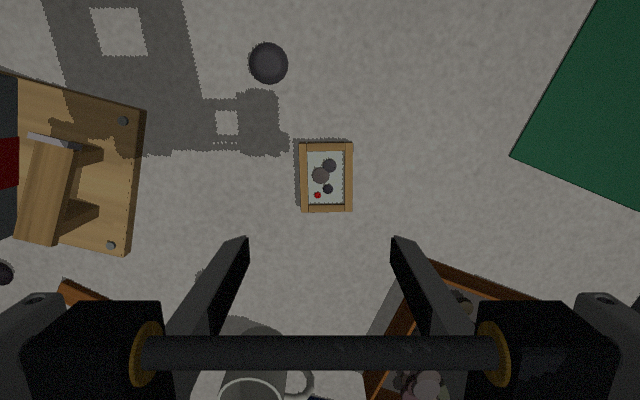

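Run:
```python
from h import *
c=np.load('/tmp/wrist.npz'); crop(c,285,130,365,220,6,'w1c')
```

```text
(no output)
```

View pics/w1c.png

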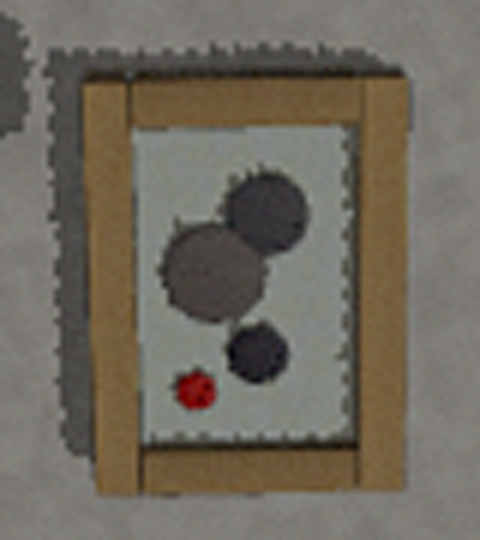

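Run:
```python
from h import *
c=np.load('/tmp/wrist.npz')
q=np.array([pt(c,285+u/6,130+v/6,.018) for u,v in[(83,80),(412,75),(407,490),(97,495)]])
print((q*1000).round(1).tolist()); m=q.mean(0);print(m,np.linalg.norm(np.diff(q,axis=0,append=q[:1]),axis=1),[np.degrees(np.arctan2(*(q[b]-q[a])[1::-1])) for a,b in((0,3),(1,2))])
plan(m[0]*1000,m[1]*1000,60,111.6,84,6)
```

```text
[[422.4, 261.3, 18.0], [399.5, 316.7, 18.0], [473.0, 347.5, 18.0], [496.2, 292.0, 18.0]]
[0.44779261 0.30440304 0.018     ] [0.05996453 0.0797734  0.06012083 0.07990381] [np.float64(22.588526614163428), np.float64(22.700751534530067)]
from [451.  299.2 200.3] ang 111.59 maxrow [2.00e-01 1.00e+00 2.34e+01 1.00e-02 8.40e+01]
[0.2, 1.0, 23.4, np.float64(-0.0), 84]
[0.2, 1.0, 23.4, np.float64(-0.0), 84]
[0.2, 1.0, 23.4, np.float64(-0.0), 84]
[0.1, 1.0, 23.4, np.float64(-0.0), 84]
[0.2, 1.0, 23.4, np.float64(-0.0), 84]
[0.1, 1.0, 23.3, np.float64(-0.01), 84]
```

{"api": "drive_tool", "payload": {"targets": [[[0.2, 1, 33, -1, 80], [0.2, 1, 33, 0, 80], [0.2, 1, 33, 0, 80], [0.1, 1, 33, 0, 80], [0.1, 1, 33, 0, 80], [0.1, 1, 20, 0, 80], [0, 0, 8, 0, 80], [0, 0, 0, 0, 80]]]}}

```text
time: 1.83
tcp_pos: [0.4441, 0.3068, 0.0054]
ee_rot: [[-0.921, -0.39, -0.004], [-0.39, 0.921, -0.002], [0.005, 0.0, -1.0]]
wrist_force: [0.7, -0.1, 0.2]
width: 0.0804
```

Run:
```python
from h import *
print(r.sense()['wrist_force'])
plan(447.8,304.4,3,112.6,80,1)
c=snap('wrist','w2')
```

```text
[ 0.7058581  -0.06324382  0.20060567]
from [444.1 306.8   5.4] ang 112.95 maxrow [ 2.5   3.7   2.4   0.35 80.  ]
[-2.5, -3.7, 2.4, np.float64(0.35), 80]
```

View pics/w2.png

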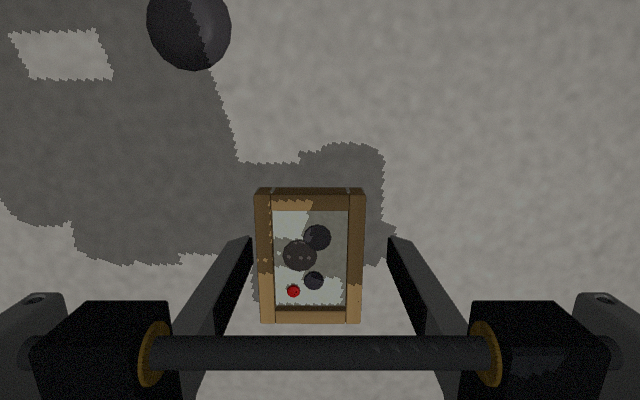

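{"api": "drive_tool", "payload": {"targets": [[[-2, -3.5, 2, 0, 80], [0, 0, 0, 0, 72], [0, 0, 0, 0, 50], [0, 0, 0, 0, 50], [0, 0, 0, 0, 50], [0, 0, 0, 0, 50]]], "grip_force": 12}}

```text
time: 2.38
tcp_pos: [0.4503, 0.3044, 0.0065]
ee_rot: [[-0.921, -0.389, 0.002], [-0.389, 0.921, 0.0], [-0.002, -0.0, -1.0]]
wrist_force: [-0.5, -0.4, 4.0]
width: 0.0598
```

Run:
```python
from h import *
s=r.sense();print(s['time'],s['tcp_pos'],s['width'],s['wrist_force'])
c=snap('wrist','w3');crop(c,220,160,420,340,4,'w3c')
```

```text
2.3833 [0.45032905 0.30439505 0.00646015] 0.05979151863831475 [-0.45495112 -0.41710499  4.00868685]
```

View pics/w3c.png

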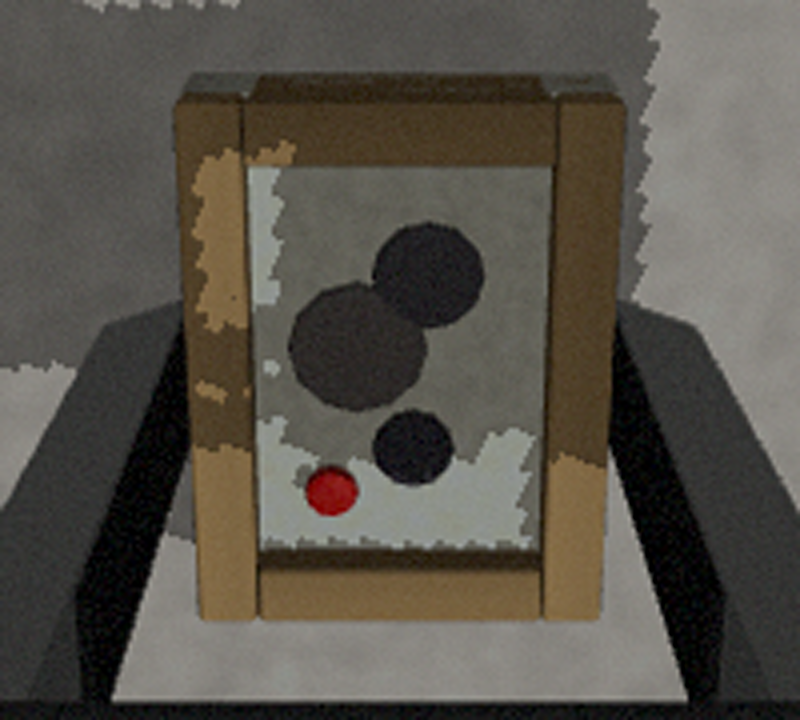

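{"api": "drive_tool", "payload": {"targets": [[[0, 0, -15, 0, 50], [0, 0, -35, 0, 50], [0, 0, -40, 0, 50], [0, 0, -40, 0, 50], [0, 0, -40, 0, 50], [0, 0, -30, 0, 50], [0, 0, 0, 0, 50]]], "grip_force": 12}}

```text
time: 3.02
tcp_pos: [0.453, 0.3058, 0.2131]
ee_rot: [[-0.921, -0.389, 0.012], [-0.389, 0.921, 0.005], [-0.013, 0.0, -1.0]]
wrist_force: [0.7, 0.5, -0.0]
width: 0.06
```

Run:
```python
from h import *
s=r.sense();print(s['width'],s['wrist_force'])
plan(500,180,205,96,50,6)
```

```text
0.06004701853126584 [ 0.73549874  0.5359341  -0.00555702]
from [453.  305.8 213.1] ang 112.91 maxrow [ 4.5  22.4   1.4   2.82 50.  ]
[1.0, -22.4, 1.3, np.float64(2.82), 50]
[-0.1, -22.4, 1.3, np.float64(2.82), 50]
[-1.3, -22.3, 1.4, np.float64(2.82), 50]
[-2.3, -22.3, 1.3, np.float64(2.82), 50]
[-3.5, -22.1, 1.4, np.float64(2.82), 50]
[-4.5, -21.9, 1.3, np.float64(2.81), 50]
```

{"api": "drive_tool", "payload": {"targets": [[[1, -22.4, 1, 2.8, 50], [0, -22.4, 1, 2.8, 50], [-1.3, -22.3, 1, 2.8, 50], [-2.3, -22.3, 1, 2.8, 50], [-3.5, -22.1, 1, 2.8, 50], [-4.5, -22, 1, 2.8, 50], [0, 0, 0, 0, 50], [0, 0, 0, 0, 50]]]}}

```text
time: 3.68
tcp_pos: [0.4958, 0.1777, 0.1979]
ee_rot: [[-0.994, -0.105, -0.003], [-0.105, 0.994, 0.0], [0.003, 0.0, -1.0]]
wrist_force: [-1.1, 0.6, -0.0]
width: 0.0598
```

Run:
```python
from h import *
s=r.sense();print(s['time'],s['tcp_pos'],s['width'],s['wrist_force'])
c=snap('wrist','w4'); crop(c,80,80,280,280,4,'w4c')
```

```text
3.6833 [0.49583219 0.17766213 0.19794451] 0.05977929656074398 [-1.05583299  0.63823141 -0.01884013]
```

View pics/w4.png

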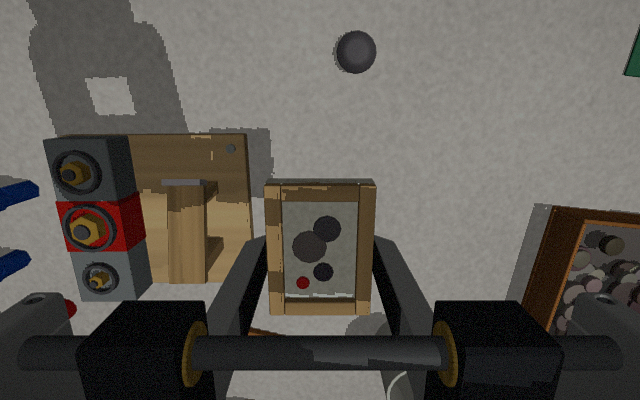

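Run:
```python
from h import *
c=np.load('/tmp/wrist.npz'); crop(c,30,120,270,300,3.3,'w4c'); crop(c,260,170,380,325,4,'w4f')
```

```text
(no output)
```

View pics/w4c.png

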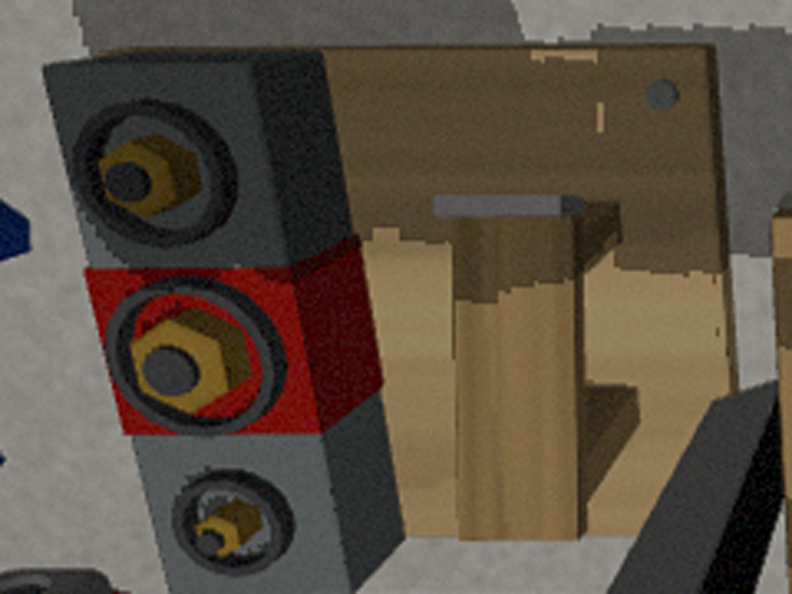

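View pics/w4f.png

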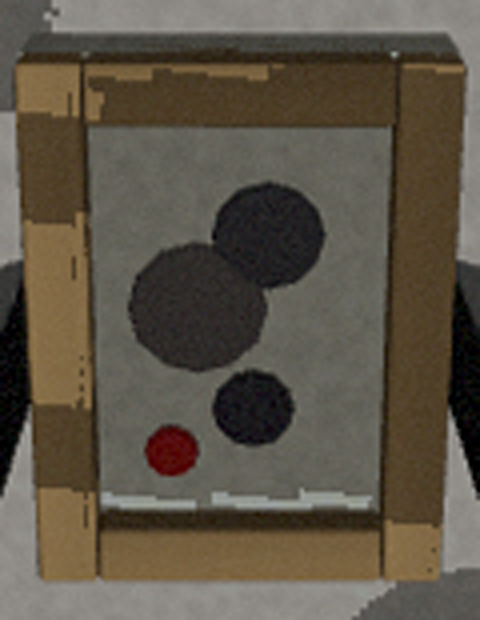

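Run:
```python
from h import *
c=np.load('/tmp/wrist.npz')
k=3.3
f=lambda u,v,z=None: (pt(c,30+u/k,120+v/k,z)*1000).round(1)
for n,(u,v,z) in dict(farL=(457,540,.0909),farR=(580,540,.0909),lipL=(432,195,None),lipTL=(434,198,.0755),lipTR=(562,195,.0755)).items(): print(n,f(u,v,z))
# bed plane fit
P=np.array([f(u,v) for u in range(470,570,10) for v in range(240,530,10)])
A=np.c_[P[:,:2],np.ones(len(P))];co,*_=np.linalg.lstsq(A,P[:,2],rcond=None);print('plane',co,np.std(P[:,2]-A@co),'grad dir',np.degrees(np.arctan2(co[1],co[0])),'slope',np.arctan(np.hypot(*co[:2])))
# edges by depth: per row
Rw=c['Rw'];D=c['depth'];v,u=np.mgrid[150:300,140:240];d=D[150:300,140:240]
X=np.stack([(u-c['cx'])/c['fx']*d,(v-c['cy'])/c['fy']*d,d],-1)@Rw.T+c['tw'];X=X.reshape(-1,3)*1000
res=np.abs(X[:,2]-(X@np.r_[co[:2],0]+co[2]));m=(res<2.5)&(X[:,2]>62)
B=X[m];g=np.array([co[0],co[1]])/np.hypot(*co[:2]);print('n',m.sum())
rect=cv2.minAreaRect(B[:,:2].astype(np.float32));print('rect',rect)
np.save('/tmp/B.npy',B)
# bar top / hex nut top
print('nut top depth',f(200,330),'bar',f(100,240))
print('nutTopcentre',f(172,370,.072))
for q in [(185,310),(230,350),(220,395),(190,418),(140,385),(132,345)]:print(f(*q,.072))
cv2.imwrite('pics/w4n.png',cv2.resize(c['color'][195:260,50:130,::-1],None,fx=9,fy=9,interpolation=cv2.INTER_CUBIC))
# held frame
k2=4
for (a,b) in [(15,60),(465,62),(440,578),(42,580)]: print('fr',(pt(c,260+a/4,170+b/4)*1000).round(1))
```

```text
farL [597.3  39.5  90.9]
farR [593.4  76.   90.9]
lipL [511.9   1.6  18.3]
lipTL [496.8  28.8  75.5]
lipTR [492.1  65.1  75.5]
plane [ 2.62242400e-01  2.91237531e-02 -6.65228120e+01] 0.32037873906658093 grad dir 6.337107364914066 slope 0.2579752194640037
n 3658
rect ((545.8896484375, 51.81072998046875), (99.51019287109375, 37.097110748291016), 6.4328179359436035)
nut top depth [547.  -45.4  69.7] bar [525.4 -80.7  58.6]
nutTopcentre [559.9 -53.4  72. ]
[540.  -47.6  72. ]
[551.5 -35.4  72. ]
[566.7 -39.7  72. ]
[575.4 -49.5  72. ]
[565.9 -63.5  72. ]
[553.  -64.5  72. ]
fr [5.113e+02 1.139e+02 4.000e-01]
fr [497.7 246.1   1.4]
fr [6.745e+02 2.653e+02 3.000e-01]
fr [688.9 133.1   0.7]
```

View pics/w4n.png

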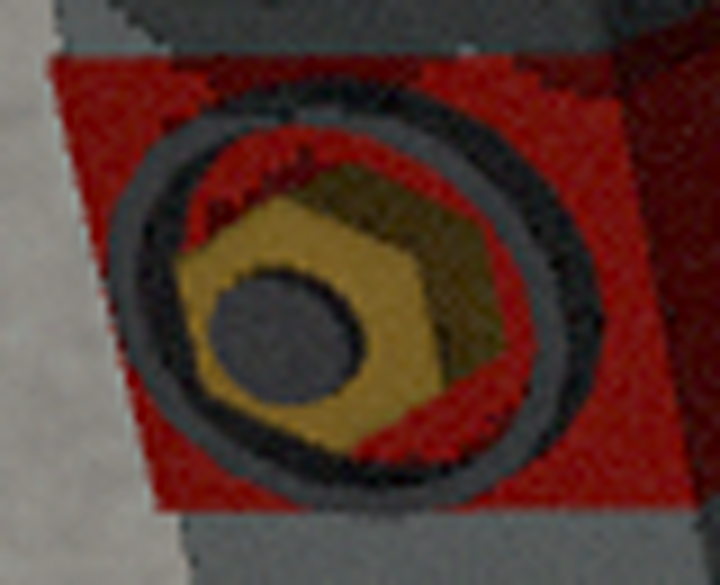

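Run:
```python
from h import *
c=np.load('/tmp/wrist.npz')
q=np.array([pt(c,260+a/4,170+b/4,.2095)*1000 for (a,b) in [(15,60),(465,62),(440,578),(42,580)]])
m=q.mean(0);print(q.round(1).tolist(),m,np.linalg.norm(np.diff(q,axis=0,append=q[:1]),axis=1))
s=r.sense();R=np.array(s['ee_rot']);print('frame centre in tool',R.T@(m-np.array(s['tcp_pos'])*1000),[np.degrees(np.arctan2(*(q[b]-q[a])[1::-1])) for a,b in((0,3),(1,2))])
# nut centre, hex angle from top face corners (k=9 origin 50,195)
h=np.array([pt(c,50+a/9,195+b/9,.072)*1000 for a,b in[(278,195),(415,260),(443,390),(348,455),(210,392),(177,262)]])
print('nut',h.mean(0),np.linalg.norm(h-h.mean(0),axis=1),[np.degrees(np.arctan2(*(x-h.mean(0))[1::-1]))%60 for x in h])
d=np.array([np.cos(np.radians(6.4)),np.sin(np.radians(6.4))]); t=np.array([547,52.2])-3.7*d;print('tcp target',t)
plan(*t,140,96.4,50,6)
```

```text
[[456.3, 144.5, 209.5], [450.3, 203.6, 209.5], [529.1, 212.1, 209.5], [535.7, 153.0, 209.5]] [492.84172967 178.27699345 209.5       ] [59.38523386 79.24177195 59.39167374 79.8304101 ]
frame centre in tool [  2.90106139   0.21271789 -11.24155439] [np.float64(6.159801665211699), np.float64(6.165326277069191)]
nut [558.74912814 -50.76480614  72.        ] [15.4642233  15.14128291 15.12264716 15.52813215 15.17320033 15.35561406] [np.float64(8.182644613271066), np.float64(7.3269295061189865), np.float64(5.812372859045908), np.float64(9.297101509817795), np.float64(7.155408092939453), np.float64(6.19994165271396)]
tcp target [543.3230587   51.78756495]
from [495.7 178.4 198.3] ang 96.1 maxrow [ 5.7  21.9   9.7   0.05 50.  ]
[-5.7, -21.8, 9.7, np.float64(-0.05), 50]
[-5.6, -21.8, 9.7, np.float64(-0.05), 50]
[-5.6, -21.9, 9.7, np.float64(-0.05), 50]
[-5.6, -21.8, 9.7, np.float64(-0.05), 50]
[-5.6, -21.9, 9.7, np.float64(-0.05), 50]
[-5.6, -21.8, 9.6, np.float64(-0.05), 50]
```

{"api": "drive_tool", "payload": {"targets": [[[-5.7, -21.8, 6, -0.1, 50], [-5.6, -21.8, 6, 0, 50], [-5.6, -21.9, 6, -0.1, 50], [-5.6, -21.8, 6, 0, 50], [-5.6, -21.9, 6, 0, 50], [-5.6, -21.8, 6, 0, 50], [0, 0, 0, 0, 50], [0, 0, 0, 0, 50]]]}}

```text
time: 4.4
tcp_pos: [0.5437, 0.0523, 0.1626]
ee_rot: [[-0.994, -0.11, -0.002], [-0.11, 0.994, 0.001], [0.002, 0.001, -1.0]]
wrist_force: [0.1, 1.2, -0.6]
width: 0.0597
```

Run:
```python
from h import *
s=r.sense();print(s['time'],s['wrist_force'])
c=snap('wrist','w5');plan(543.5,51.6,140,96.4,50,1)
```

```text
4.4 [ 0.07387277  1.22395991 -0.55795143]
from [543.7  52.8 163. ] ang 96.36 maxrow [4.0e-01 1.2e+00 2.3e+01 4.0e-02 5.0e+01]
[0.4, -1.2, 23.0, np.float64(-0.04), 50]
```

View pics/w5.png

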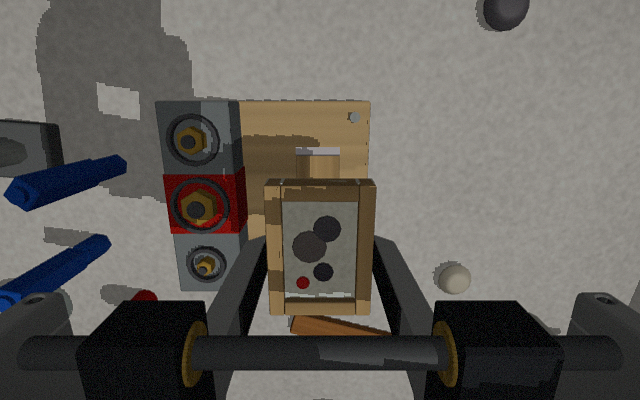

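Run:
```python
from h import *
c=np.load('/tmp/wrist.npz'); crop(c,150,90,350,190,4,'w5c'); crop(c,155,165,255,250,7,'w5n')
```

```text
(no output)
```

View pics/w5c.png

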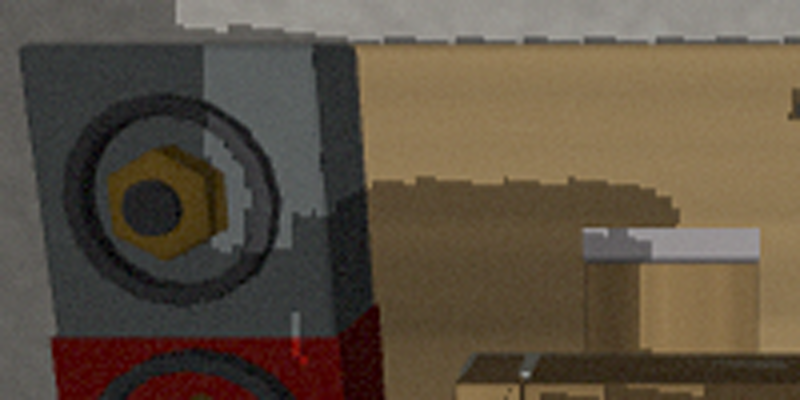

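View pics/w5n.png

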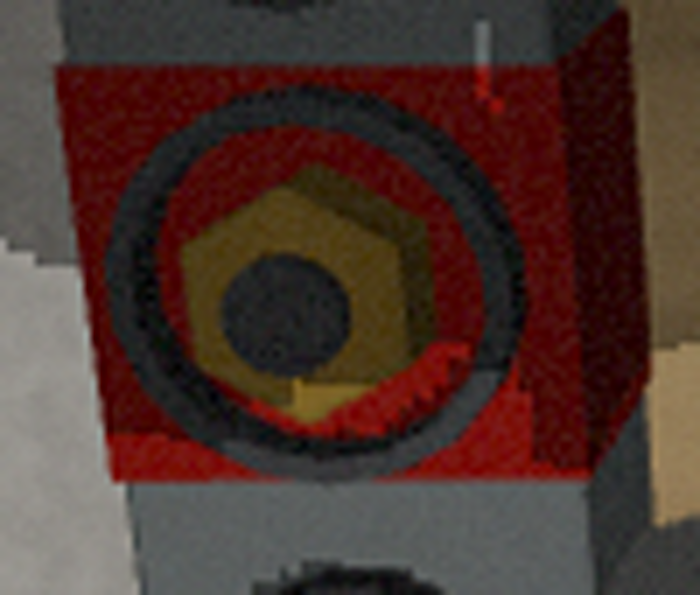

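Run:
```python
from h import *
c=np.load('/tmp/wrist.npz')
for a,b,z in[(583,228,.0745),(760,228,.0745),(583,262,.0755),(760,262,.0755)]: print('lip top',(pt(c,150+a/4,90+b/4,z)*1000).round(1))
h=np.array([pt(c,155+a/7,165+b/7,.072)*1000 for a,b in[(286,186),(400,243),(408,362),(298,424),(190,365),(182,243)]])
print('nut',h.mean(0),np.linalg.norm(h-h.mean(0),axis=1),[np.degrees(np.arctan2(*(x-h.mean(0))[1::-1]))%60 for x in h])
# collar outer ellipse at z .066
h=np.array([pt(c,155+a/7,165+b/7,.066)*1000 for a,b in[(105,280),(525,285),(305,87),(330,480)]]);print(h)
```

```text
lip top [496.1  28.3  74.5]
lip top [492.2  64.   74.5]
lip top [502.8  29.   75.5]
lip top [498.9  64.9  75.5]
nut [558.59667122 -51.97582304  72.        ] [15.20780164 15.95595592 15.34304422 15.77992124 15.88632894 15.14625673] [np.float64(3.9045291958225334), np.float64(6.214119535297499), np.float64(7.052022649672011), np.float64(2.023078132517035), np.float64(6.050337356923237), np.float64(4.5782770564458275)]
[[560.09678129 -77.74739301  66.        ]
 [554.97213731 -25.18042639  66.        ]
 [532.36461881 -52.86497902  66.        ]
 [584.23161518 -49.37080307  66.        ]]
```

{"api": "drive_tool", "payload": {"targets": [[[0, -0.5, 20, 0, 50], [0, -0.5, 20, 0, 50], [-0.4, 0, 20, 0, 50], [0, 0, 6, 0, 50], [0, 0, 0, 0, 50], [0, 0, 0, 0, 50]]], "grip_force": 7}}

```text
time: 4.95
tcp_pos: [0.5449, 0.0516, 0.0981]
ee_rot: [[-0.994, -0.111, 0.001], [-0.111, 0.994, 0.0], [-0.001, 0.0, -1.0]]
wrist_force: [-0.2, 0.6, -0.6]
width: 0.0595
```

Run:
```python
from h import *
s=r.sense();print(s['time'],s['wrist_force'],s['width'])
plan(544,51.9,85,96.4,50,5)
```

```text
4.95 [-0.1547937   0.56085328 -0.59403335] 0.059549624759808295
from [544.9  51.6  98.1] ang 96.38 maxrow [2.0e-01 1.0e-01 2.7e+00 1.0e-02 5.0e+01]
[0.2, 0.1, 2.6, np.float64(-0.0), 50]
[0.2, 0.1, 2.6, np.float64(-0.01), 50]
[0.1, 0.1, 2.6, np.float64(-0.0), 50]
[0.2, 0.0, 2.7, np.float64(-0.01), 50]
[0.1, 0.1, 2.6, np.float64(-0.0), 50]
```

{"api": "drive_tool", "payload": {"targets": [[[0.2, 0, 3, 0, 50], [0.2, 0, 2.5, 0, 50], [0.2, 0, 2.5, 0, 50], [0.2, 0, 2, 0, 50], [0.2, 0, 2, 0, 50], [0, 0, 1, 0, 50], [0, 0, 0, 0, 50]]], "grip_force": 5}}

```text
time: 5.53
tcp_pos: [0.5437, 0.0506, 0.0843]
ee_rot: [[-0.994, -0.11, 0.0], [-0.11, 0.994, 0.0], [-0.0, 0.0, -1.0]]
wrist_force: [-0.6, -0.3, 0.3]
width: 0.06
```

Run:
```python
from h import *
s=r.sense();print(s['time'],s['wrist_force'],s['width'])
c=snap('wrist','w6');snap('scene','s6');c=np.load('/tmp/scene.npz');crop(c,250,160,410,290,5,'s6c')
```

```text
5.5333 [-0.60442011 -0.28797142  0.31517334] 0.0600448522045403
```

View pics/w6.png

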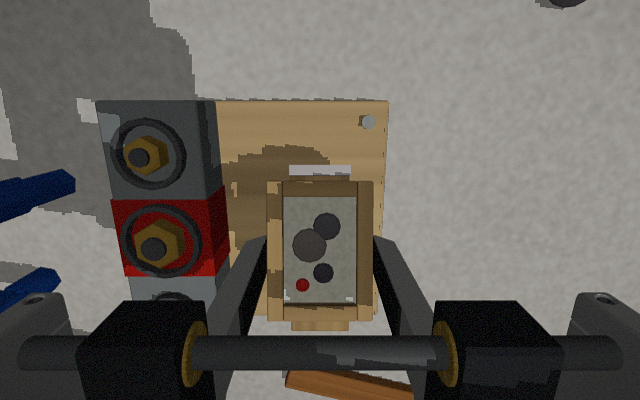

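View pics/s6c.png

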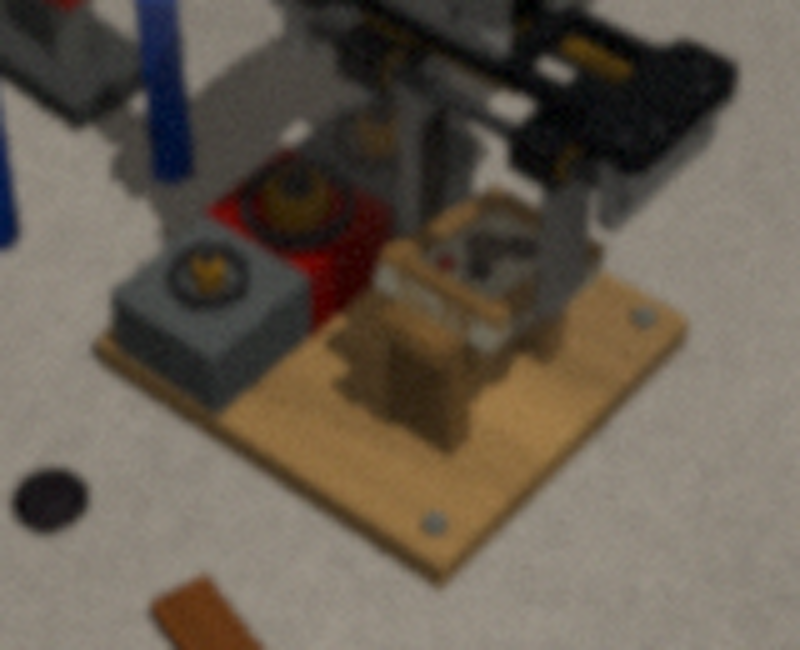

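{"api": "drive_tool", "payload": {"targets": [[[0, 0.8, 0, 0, 50], [0, 0, 0, 0, 50], [0, 0, 0, 0, 61], [0, 0, 0, 0, 63], [0, 0, 0, 0, 66], [0, 0, 0, 0, 72], [0, 0, 0, 0, 76], [0, 0, 0, 0, 76]]]}}

```text
time: 6.3
tcp_pos: [0.5437, 0.0515, 0.0845]
ee_rot: [[-0.994, -0.11, 0.0], [-0.11, 0.994, -0.0], [-0.0, -0.0, -1.0]]
wrist_force: [-0.2, -0.0, 0.1]
width: 0.0759
```

{"api": "drive_tool", "payload": {"targets": [[[0, 0, -8, 0, 76], [0, 0, -25, 0, 76], [0, 0, -35, 0, 76], [0, 0, -35, 0, 76], [0, 0, 0, 0, 76]]]}}

```text
time: 6.72
tcp_pos: [0.5481, 0.0511, 0.1962]
ee_rot: [[-0.994, -0.11, 0.014], [-0.11, 0.994, -0.002], [-0.014, -0.003, -1.0]]
wrist_force: [0.5, 0.6, 1.6]
width: 0.0759
```

Run:
```python
from h import *
s=r.sense();print(s['time'],s['wrist_force'],s['width'],s['tcp_pos'])
c=snap('wrist','w7')
```

```text
6.7167 [0.46280299 0.64223116 1.62924061] 0.07586927592376595 [0.54808674 0.05105332 0.1961757 ]
```

View pics/w7.png

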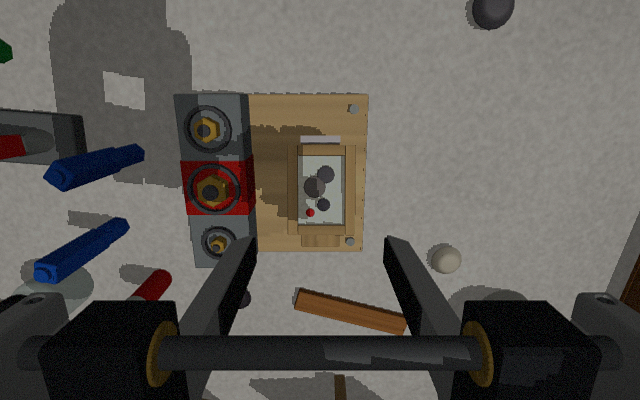

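{"api": "drive_tool", "payload": {"targets": [[[0, 0, 0, 0, 60], [0, 0, 0, 0, 60]]]}}

```text
time: 6.93
tcp_pos: [0.5427, 0.0516, 0.1862]
ee_rot: [[-0.994, -0.11, -0.002], [-0.11, 0.994, 0.0], [0.002, 0.0, -1.0]]
wrist_force: [0.2, 0.9, 0.2]
width: 0.0661
```

Run:
```python
from h import *
c=snap('wrist','w8');crop(c,270,120,370,260,5,'w8f');crop(c,165,85,265,275,4,'w8n');print(r.sense()['tcp_pos'])
```

```text
[0.54246478 0.05155521 0.18572419]
```

View pics/w8f.png

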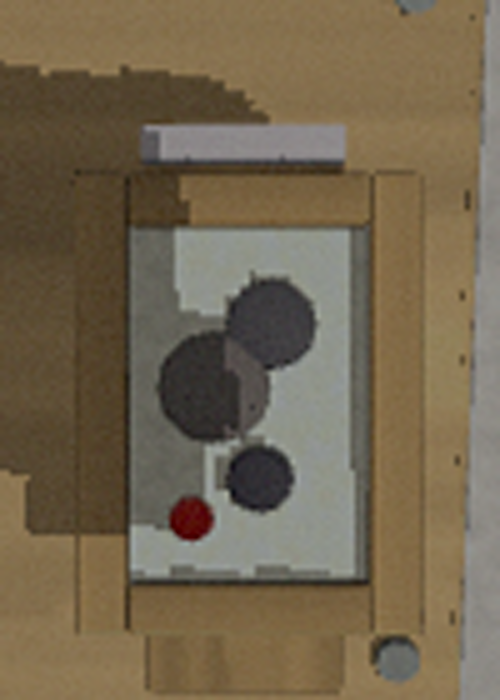

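View pics/w8n.png

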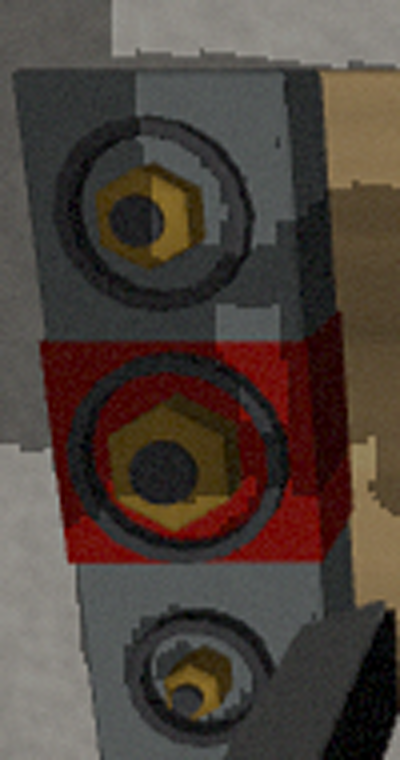

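Run:
```python
from h import *
c=np.load('/tmp/wrist.npz')
B=np.array([547.7,52.3,78.])
yw,t=np.radians(6.4),.26
ex=np.array([np.cos(yw)*np.cos(t),np.sin(yw)*np.cos(t),np.sin(t)]);ey=np.array([-np.sin(yw),np.cos(yw),0]);ez=np.cross(ex,ey)
def ray(u,v,h):
    d=c['Rw']@np.array([(u-c['cx'])/c['fx'],(v-c['cy'])/c['fy'],1.]);o=c['tw']*1000
    X=o+d*((B+h*ez-o)@ez)/(d@ez);return np.array([(X-B)@ex,(X-B)@ey])
q=np.array([ray(270+a/5,120+b/5,18) for a,b in[(76,172),(423,172),(424,632),(78,632)]]);print(q.round(1).tolist(),q.mean(0))
print('lip',[ray(270+a/5,120+b/5,10).round(1) for a,b in[(142,162),(345,162)]],'bedfar',[ray(270+a/5,120+b/5,0).round(1) for a,b in[(148,690),(342,690)]])
# depth of frame rim relative to bed plane
for a,b in[(100,250),(100,600),(400,250),(400,600),(250,605)]:
    X=pt(c,270+a/5,120+b/5)*1000-B;print((X@ex).round(1),(X@ey).round(1),(X@ez).round(1))
h=np.array([pt(c,165+a/4,85+b/4,.072)*1000 for a,b in[(167,394),(224,425),(228,493),(176,530),(115,495),(110,432)]])
m=h.mean(0);print('nut',m,np.linalg.norm(h-m,axis=1).round(1),np.mean([np.degrees(np.arctan2(*(x-m)[1::-1]))%60 for x in h]))
```

```text
[[-43.8, -28.9], [-43.7, 30.8], [35.8, 31.1], [35.7, -28.9]] [-4.02779191  1.00511138]
lip [array([-46.4, -18. ]), array([-46.4,  17.8])] bedfar [array([ 49.5, -17.9]), array([49.5, 17.9])]
-30.4 -24.7 18.9
30.0 -25.0 18.9
-30.3 26.8 18.8
30.0 26.8 19.2
30.9 0.9 18.4
nut [557.17107258 -51.34717191  72.        ] [16.3 16.1 15.  16.8 15.9 15.1] 6.49269685743991
```

Run:
```python
from h import *
plan(555,-52,190,96.4,60,4)
```

```text
from [542.5  51.6 185.7] ang 96.3 maxrow [3.00e-01 2.61e+01 1.10e+00 3.00e-02 6.00e+01]
[-0.3, -26.1, -1.1, np.float64(-0.03), 60]
[-0.2, -26.1, -1.1, np.float64(-0.02), 60]
[-0.3, -26.1, -1.1, np.float64(-0.03), 60]
[-0.2, -26.0, -1.1, np.float64(-0.02), 60]
```

{"api": "drive_tool", "payload": {"targets": [[[-0.3, -26, -1, 0, 60], [-0.2, -26, -1, 0, 60], [-0.3, -26, -1, 0, 60], [-0.2, -26, -1, 0, 60], [0, 0, 0, 0, 60], [0, 0, 0, 0, 60], [0, 0, 0, 0, 60]]]}}

```text
time: 7.57
tcp_pos: [0.5553, -0.0512, 0.1902]
ee_rot: [[-0.994, -0.11, -0.002], [-0.11, 0.994, 0.001], [0.002, 0.001, -1.0]]
wrist_force: [0.5, -0.1, -0.6]
width: 0.06
```

Run:
```python
from h import *
c=snap('wrist','w9');crop(c,265,120,365,230,6,'w9n');print(r.sense()['tcp_pos'],r.sense()['time'])
```

```text
[ 0.55539318 -0.05082514  0.19045164] 7.6167
```

View pics/w9.png

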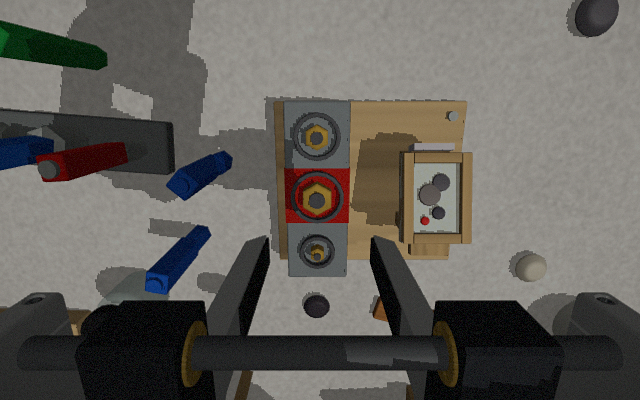

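View pics/w9n.png

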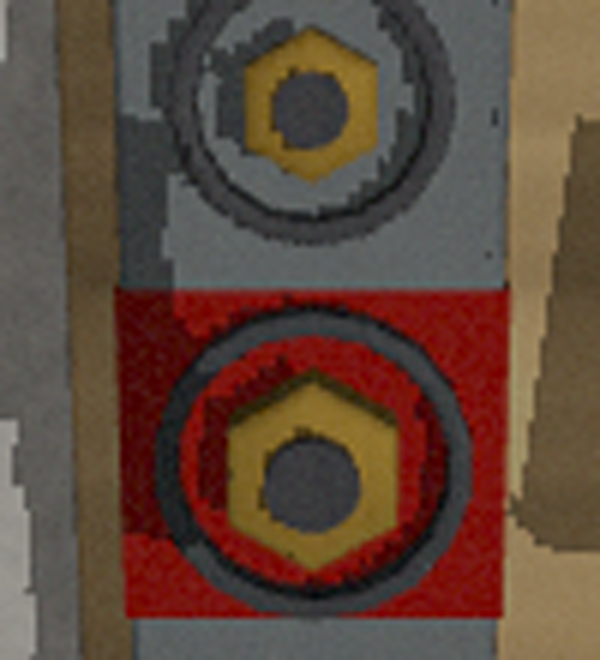

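Run:
```python
from h import *
c=np.load('/tmp/wrist.npz')
h=np.array([pt(c,265+a/6,120+b/6,.072)*1000 for a,b in[(313,382),(398,426),(398,523),(316,570),(230,525),(229,430)]])
m=h.mean(0);print('nut',m,np.linalg.norm(h-m,axis=1).round(1),np.mean([np.degrees(np.arctan2(*(x-m)[1::-1]))%60 for x in h]))
q=np.array([pt(c,265+a/6,120+b/6,.066)*1000 for a,b in[(155,463),(470,463)]]);print(q.mean(0),q)
```

```text
nut [558.61470623 -51.99927557  72.        ] [15.3 15.5 15.4 15.6 15.6 15.3] 7.107001320460387
[558.12127029 -52.31593059  66.        ] [[560.88598631 -77.44583166  66.        ]
 [555.35655428 -27.18602952  66.        ]]
```

Run:
```python
from h import *
plan(541,-312,230,6.4,60,14)
```

```text
from [555.4 -50.8 190.5] ang 96.34 maxrow [17.9  18.7   2.9   6.43 60.  ]
[3.1, -18.4, -2.8, np.float64(6.42), 60]
[1.0, -18.7, -2.8, np.float64(6.42), 60]
[-1.1, -18.6, -2.8, np.float64(6.43), 60]
[-3.2, -18.4, -2.8, np.float64(6.42), 60]
[-5.2, -17.9, -2.9, np.float64(6.43), 60]
[-7.2, -17.3, -2.8, np.float64(6.42), 60]
[-9.1, -16.3, -2.9, np.float64(6.43), 60]
[-10.8, -15.2, -2.8, np.float64(6.42), 60]
[-12.5, -13.9, -2.9, np.float64(6.43), 60]
[-13.9, -12.4, -2.8, np.float64(6.42), 60]
[-15.3, -10.8, -2.9, np.float64(6.43), 60]
[-16.4, -9.1, -2.8, np.float64(6.42), 60]
[-17.3, -7.1, -2.9, np.float64(6.43), 60]
[-17.9, -5.2, -2.8, np.float64(6.42), 60]
```

{"api": "drive_tool", "payload": {"targets": [[[3.1, -18.4, -6, 6.4, 60], [1, -18.7, -6, 6.4, 60], [-1.1, -18.6, -6, 6.4, 60], [-3.2, -18.4, -6, 6.4, 60], [-5.2, -17.9, -6, 6.4, 60], [-7.2, -17.3, -5, 6.4, 60], [-9.1, -16.3, -3, 6.4, 60], [-10.8, -15.2, 0, 6.4, 60]]]}}

```text
time: 8.28
tcp_pos: [0.5483, -0.2006, 0.23]
ee_rot: [[-0.706, 0.708, 0.001], [0.708, 0.706, -0.0], [-0.001, 0.0, -1.0]]
wrist_force: [0.2, 0.8, -0.0]
width: 0.0599
```

{"api": "drive_tool", "payload": {"targets": [[[-12.5, -13.9, 0, 6.4, 60], [-13.9, -12.4, 0, 6.4, 60], [-15.3, -10.8, 0, 6.4, 60], [-16.4, -9.1, 0, 6.4, 60], [-17.3, -7.1, 0, 6.5, 60], [-17.9, -5.2, 0, 6.5, 60], [0, 0, 0, 0, 60], [0, 0, 0, 0, 60]]]}}

```text
time: 8.95
tcp_pos: [0.5422, -0.3122, 0.2289]
ee_rot: [[-0.115, 0.993, -0.001], [0.993, 0.115, 0.001], [0.001, -0.001, -1.0]]
wrist_force: [0.6, 0.6, 0.5]
width: 0.06
```

Run:
```python
from h import *
c=snap('wrist','w10');s=r.sense();print(s['tcp_pos'],s['time'],s['joints'].round(1))
```

```text
[ 0.54224459 -0.31167911  0.22900634] 9.0 [-40.3   9.8  91.7   0.   78.6 -46.9]
```

View pics/w10.png

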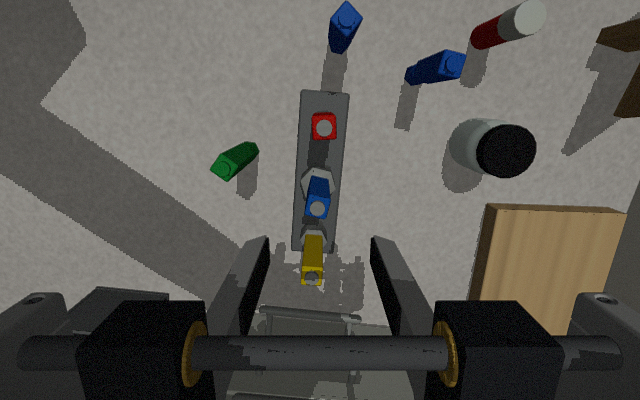

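Run:
```python
from h import *
c=np.load('/tmp/wrist.npz'); crop(c,280,160,360,290,6,'w10c')
```

```text
(no output)
```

View pics/w10c.png

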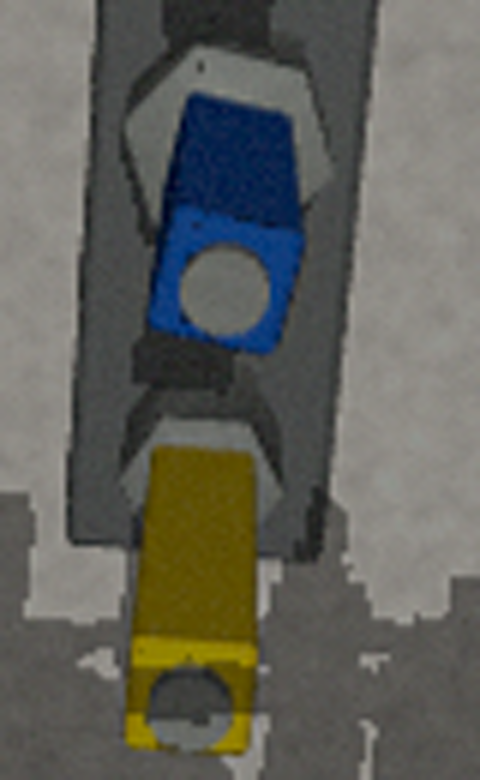

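Run:
```python
from h import *
c=np.load('/tmp/wrist.npz')
f=lambda a,b,z:pt(c,280+a/6,160+b/6,z)*1000
h=np.array([f(*p,.136) for p in[(172,207),(304,230),(272,354),(148,328)]]);m=h.mean(0)
e=h[1]-h[0];e2=h[2]-h[3];e3=h[3]-h[0];e4=h[2]-h[1]
A=lambda v:np.degrees(np.arctan2(v[1],v[0]))
print('blue top',h.round(1).tolist(),m,[np.linalg.norm(v).round(1) for v in(e,e2,e3,e4)],A(e),A(e2),A(e3)+90,A(e4)+90)
print('depth z',(pt(c,280+240/6,160+220/6)*1000).round(1),(pt(c,280+160/6,160+100/6)*1000).round(1))
g=np.array([f(*p,.056) for p in[(205,47),(308,72),(333,160),(125,128)]]);print(g.round(1).tolist(),A(g[1]-g[0]), A(g[2]-g[1]),'mid',(g[2]+g[3])/2,A(g[2]-g[3]))
```

```text
blue top [[531.4, -304.9, 136.0], [550.7, -306.1, 136.0], [548.4, -325.5, 136.0], [529.9, -323.6, 136.0]] [ 540.0737414 -315.0044512  136.       ] [np.float64(19.3), np.float64(18.6), np.float64(18.8), np.float64(19.5)] -3.607400421028858 -5.8686623770608035 -4.6927938531942885 -6.740324031247425
depth z [ 541.3 -305.8  135.5] [ 526.8 -307.6   55.1]
[[533.9, -296.7, 56.0], [553.1, -299.1, 56.0], [559.7, -315.0, 56.0], [521.0, -313.4, 56.0]] -7.179715655750183 -67.20188504557338 mid [ 540.37007018 -314.17838537   56.        ] -2.3315059522398136
```

Run:
```python
from h import *
plan(540.2,-314.8,150,-5.5,60,3)
```

```text
from [ 542.2 -311.7  229. ] ang 6.67 maxrow [ 1.1   0.8  26.4   4.06 60.  ]
[-1.0, -0.8, 26.3, np.float64(4.06), 60]
[-1.0, -0.7, 26.4, np.float64(4.05), 60]
[-1.1, -0.6, 26.3, np.float64(4.06), 60]
```

{"api": "drive_tool", "payload": {"targets": [[[-1, -0.8, 20, 4, 60], [-1, -0.7, 20, 4, 60], [-1.1, -0.6, 20, 4.1, 60], [0, 0, 5, 0, 60], [0, 0, 0, 0, 60]]]}}

```text
time: 9.42
tcp_pos: [0.5394, -0.314, 0.1625]
ee_rot: [[0.093, 0.996, -0.003], [0.996, -0.093, 0.003], [0.003, -0.003, -1.0]]
wrist_force: [0.4, 0.6, -0.8]
width: 0.0601
```

Run:
```python
from h import *
plan(540.2,-314.8,88,-5.5,60,3)
c=snap('wrist','w11')
```

```text
from [ 539.4 -314.   162.5] ang -5.36 maxrow [3.00e-01 4.00e-01 2.49e+01 5.00e-02 6.00e+01]
[-0.3, 0.4, 24.8, np.float64(0.05), 60]
[-0.3, 0.4, 24.8, np.float64(0.05), 60]
[-0.3, 0.3, 24.9, np.float64(0.04), 60]
```

View pics/w11.png

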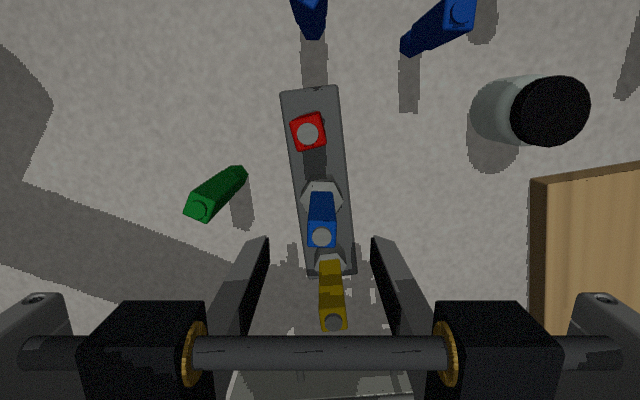

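{"api": "drive_tool", "payload": {"targets": [[[-0.3, 0.3, 25, 0, 60], [-0.3, 0.3, 25, 0, 60], [-0.2, 0.2, 22, 0, 60], [0, 0, 0, 0, 60], [0, 0, 0, 0, 10], [0, 0, 0, 0, 10], [0, 0, 0, 0, 10], [0, 0, 0, 0, 10]]], "grip_force": 30}}

```text
time: 10.13
tcp_pos: [0.5419, -0.3179, 0.0947]
ee_rot: [[0.097, 0.995, 0.003], [0.995, -0.097, -0.002], [-0.002, 0.003, -1.0]]
wrist_force: [0.2, 0.2, 0.6]
width: 0.0365
```

{"api": "drive_tool", "payload": {"targets": [[[0, 0, 0, 0, 10], [0, 0, 0, 0, 10]]]}}

```text
time: 10.3
tcp_pos: [0.5412, -0.3174, 0.0934]
ee_rot: [[0.097, 0.995, 0.001], [0.995, -0.097, -0.001], [-0.001, 0.001, -1.0]]
wrist_force: [-0.0, -0.7, -0.3]
width: 0.0235
```

Run:
```python
from h import *
s=r.sense();print(s['tcp_pos'],s['width'],s['wrist_force'])
c=snap('wrist','w12');crop(c,220,100,420,340,2.5,'w12c')
```

```text
[ 0.54118366 -0.31737513  0.09335769] 0.02345667943702421 [-0.0116567  -0.65696399 -0.33091757]
```

View pics/w12c.png

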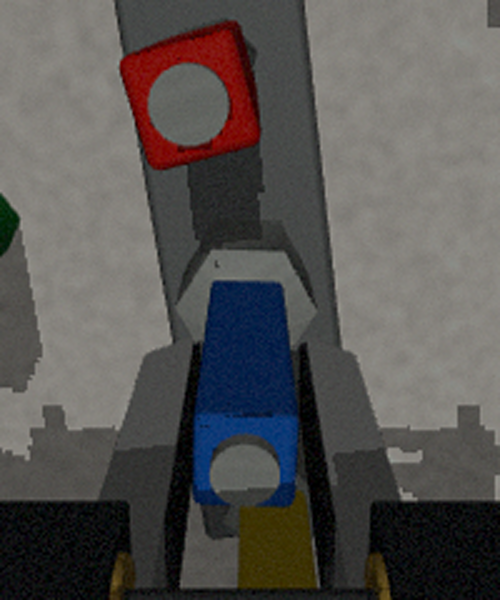

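{"api": "drive_tool", "payload": {"targets": [[[2, 0, 3, 0, 10], [0, 0, 0, 0, 10], [0, 0, 0, 0, 10], [0, 0, 0, 0, 10]]]}}

```text
time: 10.68
tcp_pos: [0.5413, -0.317, 0.0931]
ee_rot: [[0.097, 0.995, -0.0], [0.995, -0.097, -0.004], [-0.004, 0.0, -1.0]]
wrist_force: [-5.9, -0.4, 14.4]
width: 0.0199
```

Run:
```python
from h import *
s=r.sense();print(s['tcp_pos'],s['width'],s['wrist_force'])
```

```text
[ 0.54129624 -0.31699881  0.09305368] 0.019877553177366513 [-5.87210184 -0.37393117 14.44562116]
```

{"api": "drive_tool", "payload": {"targets": [[[-2, 0, -3, 0, 10], [0, 0, -8, 0, 10], [0, 0, -20, 0, 10], [0, 0, -30, 0, 10], [0, 0, -30, 0, 10], [0, 0, -30, 0, 10], [0, 0, -30, 0, 10], [0, 0, -10, 0, 10]]], "grip_force": 40}}

```text
time: 11.35
tcp_pos: [0.5424, -0.3181, 0.2558]
ee_rot: [[0.097, 0.995, 0.006], [0.995, -0.097, -0.005], [-0.004, 0.006, -1.0]]
wrist_force: [0.7, -0.3, -0.9]
width: 0.0194
```

{"api": "drive_tool", "payload": {"targets": [[[0, 0, 0, 0, 10], [0, 0, 0, 0, 10]]]}}

```text
time: 11.52
tcp_pos: [0.5405, -0.3167, 0.2493]
ee_rot: [[0.098, 0.995, -0.001], [0.995, -0.098, 0.001], [0.001, -0.001, -1.0]]
wrist_force: [-0.6, -0.1, -2.6]
width: 0.0198
```

Run:
```python
from h import *
s=r.sense();print(s['tcp_pos'],s['width'],s['wrist_force'],s['time'])
c=snap('wrist','w13');crop(c,200,60,440,360,2,'w13c');snap('scene','s13')
plan(558.6,-52,240,6.6,10,8)
```

```text
[ 0.54049076 -0.3167024   0.24927097] 0.01984662556402885 [-0.64238614 -0.09003568 -2.57009189] 11.5167
from [ 539.8 -316.1  247.3] ang -5.6 maxrow [33.1   5.3   1.1   1.53 10.  ]
[33.1, -0.9, 1.0, np.float64(-1.52), 10]
[33.1, 0.0, 1.0, np.float64(-1.53), 10]
[33.1, 0.9, 1.0, np.float64(-1.52), 10]
[33.0, 1.8, 1.0, np.float64(-1.53), 10]
[33.0, 2.6, 1.0, np.float64(-1.52), 10]
[32.9, 3.5, 1.0, np.float64(-1.53), 10]
[32.8, 4.4, 1.0, np.float64(-1.52), 10]
[32.7, 5.3, 1.1, np.float64(-1.53), 10]
```

View pics/w13.png

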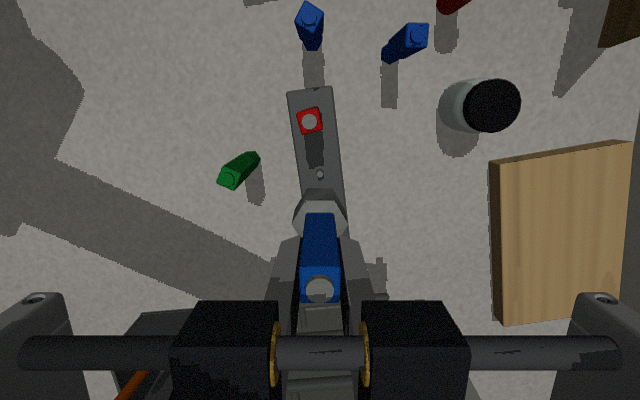

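View pics/s13.png

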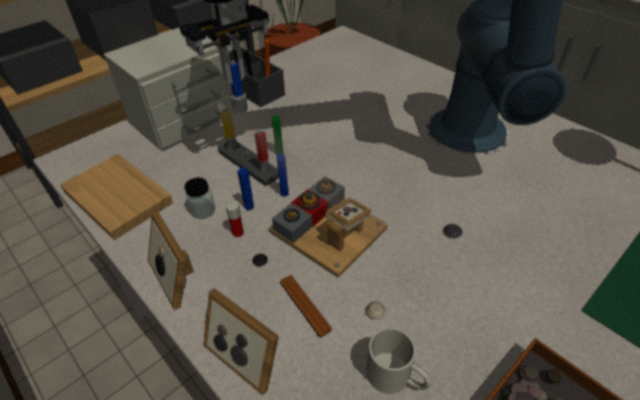

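Run:
```python
from h import *
c=np.load('/tmp/wrist.npz'); crop(c,270,190,370,310,6,'w13c')
```

```text
(no output)
```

View pics/w13c.png

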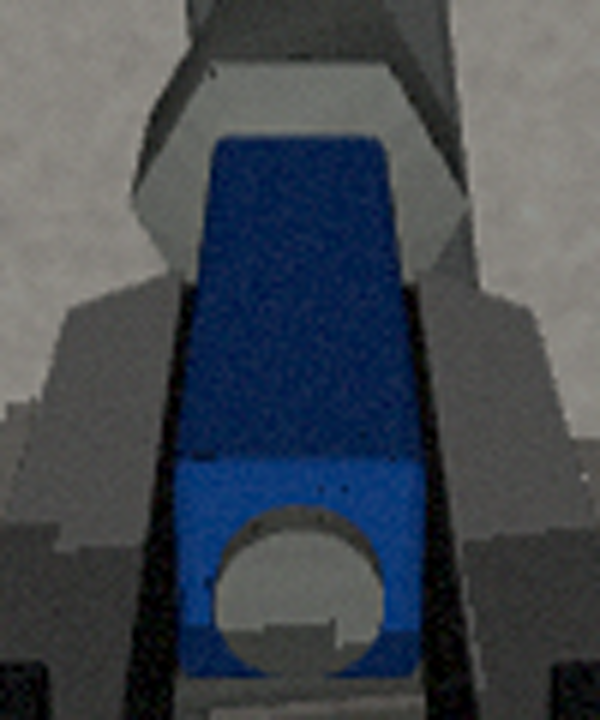

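Run:
```python
from h import *
c=np.load('/tmp/wrist.npz');T=c['T_tool_cam']
def tp(u,v,z):
    d=T[:3,:3]@np.array([(u-c['cx'])/c['fx'],(v-c['cy'])/c['fy'],1.]);o=T[:3,3]*1000;return (o+d*(z-o[2])/d[2]).round(1)
g=lambda a,b,z:tp(270+a/6,190+b/6,z)
print('top edge',g(176,460,-43),g(425,460,-43),'back',g(178,676,-43),g(425,676,-43))
print('hex',[g(*p,37).tolist() for p in[(134,195),(468,195),(213,62),(388,62)]])
print('handle at shoulder',g(215,137,37),g(385,137,37))
```

```text
top edge [ 11.7  -9.8 -43. ] [ 11.7   9.4 -43. ] back [ -7.5 -10.  -43. ] [ -7.5   9.7 -43. ]
hex [[3.5, -19.6, 37.0], [3.5, 19.5, 37.0], [19.8, -10.2, 37.0], [19.8, 9.9, 37.0]]
handle at shoulder [ 10.7 -10.1  37. ] [10.7  9.7 37. ]
```

Run:
```python
from h import *
plan(558.8,-54.1,225,6.6,10,8)
```

```text
from [ 539.8 -316.1  247.3] ang -5.6 maxrow [32.8   5.3   2.9   1.53 10.  ]
[32.8, -0.8, 2.9, np.float64(-1.52), 10]
[32.8, 0.1, 2.9, np.float64(-1.53), 10]
[32.8, 0.9, 2.9, np.float64(-1.52), 10]
[32.8, 1.8, 2.9, np.float64(-1.53), 10]
[32.7, 2.7, 2.9, np.float64(-1.52), 10]
[32.7, 3.5, 2.9, np.float64(-1.53), 10]
[32.5, 4.4, 2.8, np.float64(-1.52), 10]
[32.4, 5.3, 2.9, np.float64(-1.53), 10]
```

{"api": "drive_tool", "payload": {"targets": [[[32.8, -0.8, 0, -1.5, 10], [32.8, 0.1, 0, -1.5, 10], [32.8, 0.9, 2, -1.5, 10], [32.8, 1.8, 3, -1.5, 10], [32.7, 2.7, 4, -1.5, 10], [32.7, 3.5, 4, -1.5, 10], [32.5, 4.4, 5, -1.6, 10], [32.4, 5.3, 5, -1.6, 10]]]}}

```text
time: 12.28
tcp_pos: [0.559, -0.0533, 0.2247]
ee_rot: [[-0.116, 0.993, -0.004], [0.993, 0.116, 0.001], [0.002, -0.004, -1.0]]
wrist_force: [0.1, -0.0, -1.5]
width: 0.0198
```

{"api": "drive_tool", "payload": {"targets": [[[0, 0, 0, 0, 10], [0, 0, 0, 0, 10], [0, 0, 0, 0, 10], [0, 0, 0, 0, 10]]]}}

```text
time: 12.62
tcp_pos: [0.56, -0.0561, 0.2267]
ee_rot: [[-0.114, 0.994, -0.001], [0.994, 0.114, 0.0], [0.0, -0.001, -1.0]]
wrist_force: [0.5, -0.7, -1.2]
width: 0.0201
```

Run:
```python
from h import *
s=r.sense();print(s['time'],s['width'],s['wrist_force'])
plan(558.8,-54.1,165,6.6,10,4)
c=snap('wrist','w14');T=c['T_tool_cam']
```

```text
12.6167 0.020131569811010514 [ 0.54047764 -0.73576689 -1.15158211]
from [560.  -56.1 226.7] ang 6.52 maxrow [ 0.6   0.3  15.5   0.02 10.  ]
[0.5, -0.2, 15.4, np.float64(-0.02), 10]
[0.5, -0.2, 15.4, np.float64(-0.02), 10]
[0.6, -0.2, 15.4, np.float64(-0.02), 10]
[0.5, -0.3, 15.5, np.float64(-0.02), 10]
```

View pics/w14.png

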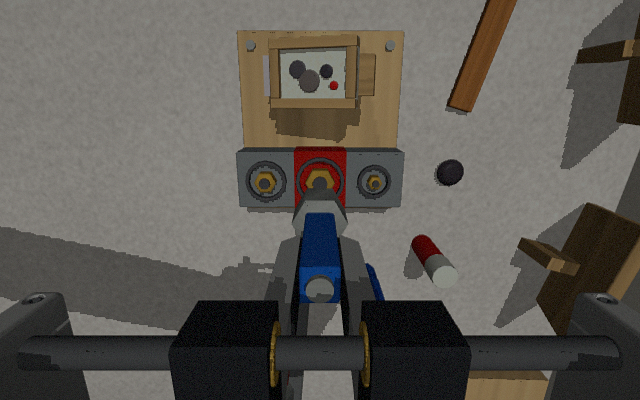

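{"api": "drive_tool", "payload": {"targets": [[[0.5, -0.2, 15, 0, 10], [0.5, -0.2, 15, 0, 10], [0.6, -0.2, 15, 0, 10], [0.5, -0.3, 15, 0, 10], [0, 0, 0, 0, 10], [0, 0, 0, 0, 10], [0, 0, 0, 0, 10]]]}}

```text
time: 13.25
tcp_pos: [0.5598, -0.054, 0.1685]
ee_rot: [[-0.114, 0.993, 0.001], [0.993, 0.114, -0.0], [-0.001, 0.001, -1.0]]
wrist_force: [-0.2, -0.2, -1.0]
width: 0.0198
```

Run:
```python
from h import *
s=r.sense();print(s['time'],s['width'],s['wrist_force'])
plan(558.8,-54.1,146,6.6,10,4)
c=snap('wrist','w15');crop(c,230,150,410,310,4,'w15c')
```

```text
13.25 0.019848504798275424 [-0.23799706 -0.22795804 -1.03992431]
from [559.8 -54.  168.5] ang 6.54 maxrow [ 0.    0.3   5.7   0.02 10.  ]
[0.0, -0.2, 5.6, np.float64(-0.01), 10]
[0.0, -0.3, 5.6, np.float64(-0.02), 10]
[0.0, -0.2, 5.6, np.float64(-0.01), 10]
[0.0, -0.3, 5.7, np.float64(-0.02), 10]
```

View pics/w15c.png

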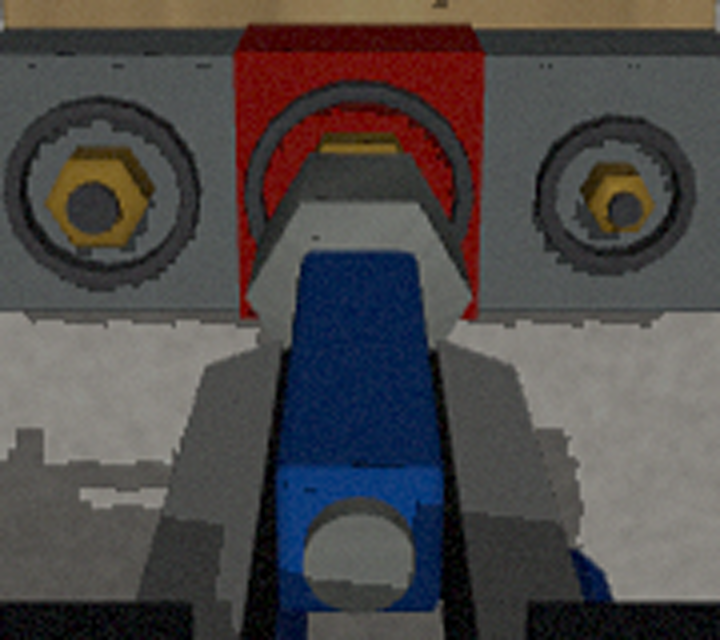

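{"api": "drive_tool", "payload": {"targets": [[[0, -0.1, 6, 0, 10], [0, -0.1, 6, 0, 10], [0, 0, 6, 0, 10], [0, 0, 3, 0, 10], [0, 0, 0, 0, 10], [0, 0, 0, 0, 10]]]}}

```text
time: 13.8
tcp_pos: [0.5587, -0.0531, 0.1461]
ee_rot: [[-0.115, 0.993, -0.001], [0.993, 0.115, 0.0], [0.0, -0.001, -1.0]]
wrist_force: [0.8, 0.1, -1.6]
width: 0.0196
```

{"api": "drive_tool", "payload": {"targets": [[[0, 0, 3, 0, 10], [0, 0, 3, 0, 10], [0, 0, 2, 0, 10], [0, 0, 0, 0, 10], [0, 0, 0, 0, 10]]]}}

```text
time: 14.22
tcp_pos: [0.5591, -0.0536, 0.1382]
ee_rot: [[-0.115, 0.993, 0.001], [0.993, 0.115, -0.001], [-0.001, 0.001, -1.0]]
wrist_force: [1.3, -1.8, -3.4]
width: 0.0199
```

{"api": "drive_tool", "payload": {"targets": [[[0, 0, 3, 0, 10], [0, 0, 2, 0, 10], [0, 0, 2, 0, 10], [0, 0, 1, 0, 10], [0, 0, 0, 0, 10], [0, 0, 0, 0, 10]]]}}

```text
time: 14.72
tcp_pos: [0.5592, -0.0536, 0.1311]
ee_rot: [[-0.115, 0.993, 0.001], [0.993, 0.115, -0.001], [-0.001, 0.0, -1.0]]
wrist_force: [0.5, -3.4, 3.0]
width: 0.0195
```

Run:
```python
from h import *
s=r.sense();print(s['time'],s['width'],s['wrist_force'],s['tcp_pos'])
c=snap('wrist','w16');crop(c,230,100,410,310,3.5,'w16c');c=snap('scene');crop(c,240,120,400,280,4,'s16c')
```

```text
14.7167 0.01949860326670421 [ 0.52170565 -3.36534549  3.02676854] [ 0.55923094 -0.05363701  0.13106397]
```

View pics/w16c.png

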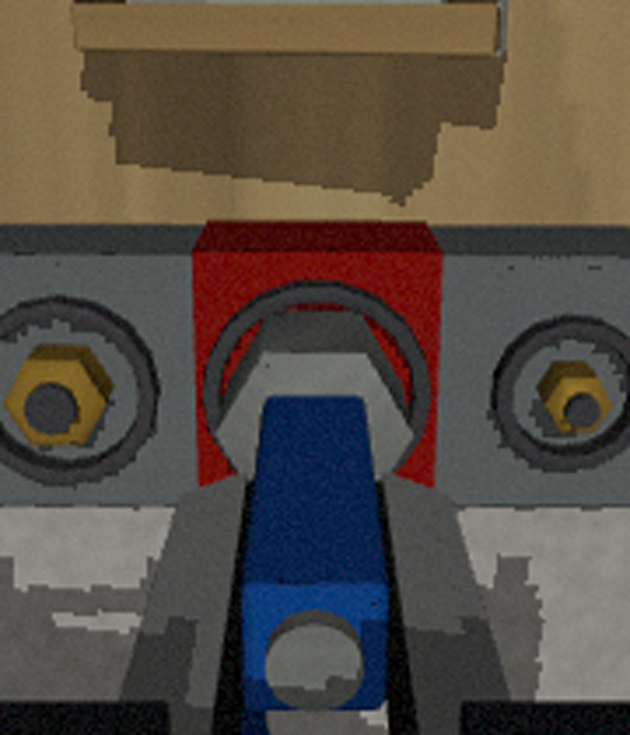

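View pics/s16c.png

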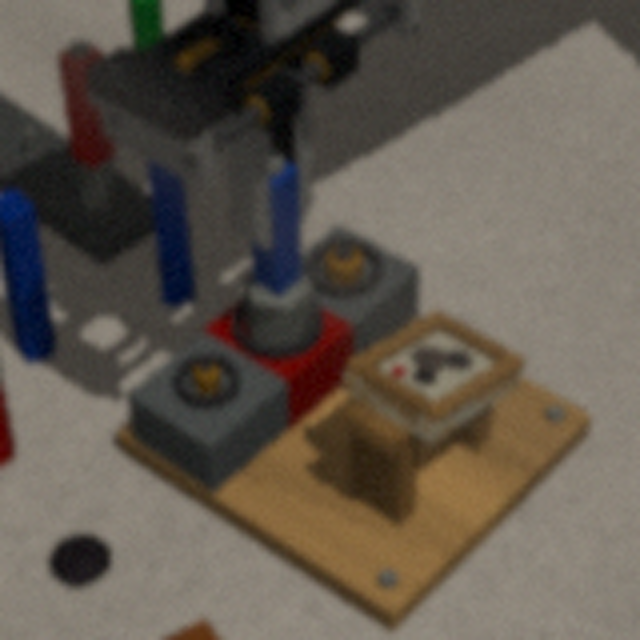

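{"api": "drive_tool", "payload": {"targets": [[[0, 0, 1, 0, 10], [0, 0, 1, 0, 10], [0, 0, 0, 0, 10], [0, 0, 0, 0, 10], [0, 0, 0, 0, 10], [0, 0, 0, 0, 10]]]}}

```text
time: 15.32
tcp_pos: [0.5594, -0.0536, 0.131]
ee_rot: [[-0.115, 0.993, 0.0], [0.993, 0.115, -0.001], [-0.001, 0.0, -1.0]]
wrist_force: [-5.7, -3.4, 14.5]
width: 0.0198
```

Run:
```python
from h import *
s=r.sense();print(s['time'],s['width'],s['wrist_force'],s['tcp_pos'])
c=snap('wrist','w17')
# key top depth and shoulder depth
T=c['T_tool_cam']
for u,v in[(308,273),(330,273),(280,215),(320,203),(305,205)]: print(u,v,(pt(c,u,v)*1000).round(1))
```

```text
15.3167 0.01979175435060756 [-5.74470176 -3.44424947 14.49009154] [ 0.55935911 -0.05363218  0.13101128]
308 273 [552.6 -45.5 174.4]
330 273 [562.8 -44.5 174.1]
280 215 [527.4 -60.6  58.5]
320 203 [557.2 -35.9  93.7]
305 205 [547.  -38.7  93.2]
```

View pics/w17.png

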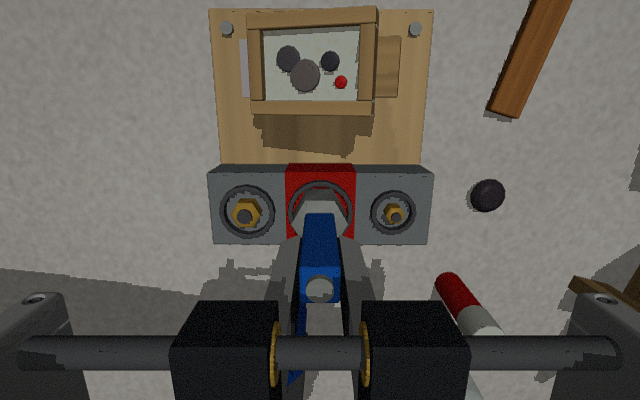

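{"api": "drive_tool", "payload": {"targets": [[[0, 0, -1, 0, 10], [0, 0, 0, 0, 10], [0, 0, 0, 0, 10], [0, 0, 0, 0, 10], [0, 0, 0, 0, 10], [0, 0, 0, 0, 10]]]}}

```text
time: 15.87
tcp_pos: [0.5593, -0.0536, 0.131]
ee_rot: [[-0.115, 0.993, 0.0], [0.993, 0.115, -0.001], [-0.001, 0.0, -1.0]]
wrist_force: [-4.0, -3.9, 9.2]
width: 0.02
```

Run:
```python
from h import *
s=r.sense();print(s['time'],s['width'],s['wrist_force'],s['tcp_pos'],s['dq'].round(2))
c=snap('top','t18');c=snap('scene','s18')
```

```text
15.8667 0.019965585937047576 [-4.01639995 -3.90616742  9.15480583] [ 0.5592872  -0.05362954  0.13104748] [-0.02 -0.05 -0.01  0.07  0.01 -0.04]
```

View pics/t18.png

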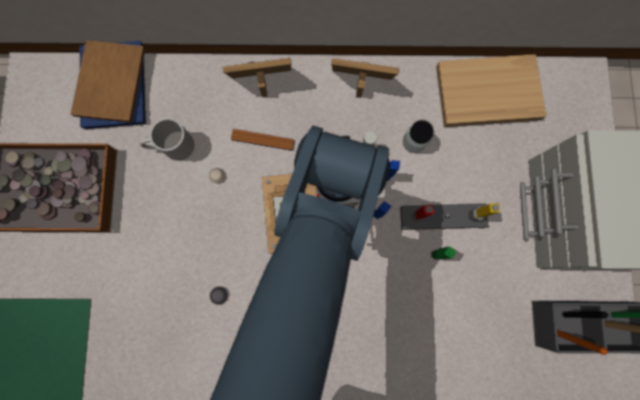

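View pics/s18.png

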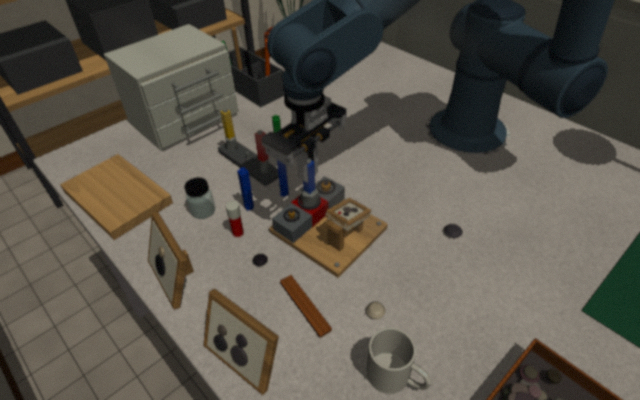

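Both views show the red (424,213) and yellow (486,211) keys still standing on the rack, the bystanders unmoved, and the key seated at the press. I'm handing the job in.

```bash
python3 -c "
from h import *
print(r.close_job())"
```

```text
the job is handed in; nothing more can be done
None
```

The job is handed in after about 16 s of the 72 s: the frame lies on the press bed, and the large (blue-handled) key is fully down over the middle nut and still gripped.

- **Frame:** I gripped it across its long sides, lowered it until it took the bed's tilt, and let go. Measured afterwards, its centre is at x ≈ -4 mm and y ≈ +1 mm on the bed. It lies flat, with a short edge about 3 mm from the lip. I did not measure it again after that, but later pictures show it in the same place.
- **Key:** From the pictures, the middle nut looked like the 27 mm one, so I tried the large key first, and it fitted. It stops firmly with its top at about 174 mm and its shoulder at about 94 mm. Fully down would be 174 and 94 mm.
- **Final hold:** The last reading was about 9 N of upward force at the wrist, plus about 5.6 N sideways.
- **Other things:** The small (red) and medium (yellow) keys were not touched and stand over their posts. The bystanders and look-alikes appear unmoved.

No check failed. The only disagreement was in the nut's position, which differed by 1–2 mm between the cameras. I used the closest wrist view, and the key went on without pushing.

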